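Wedge the bearing block tight and put the kit away

ROBOT

A 6-joint arm with a two-finger parallel gripper is mounted at the origin on the work surface. World frame = base frame: x ahead of the robot, y to its left, z up, the work surface at z = 0. Lengths are in mm, angles in rad, forces in N, time in s.
With the tool pointing down it reaches from about 350 to 975 mm from the base axis. Payload 7.1 kg.
Tool frame: the origin (TCP) lies at the very end of the fingers, on their centre line; the grasp point (between the pads) lies 19 mm behind it (ctrl.pinch_z is the z of the grasp point in the tool frame, in mm); z points along the fingers, y is the direction in which the jaws open and shut (so a half turn about z gives the same grasp; the last joint's range is limited). The gripper opens to 88 mm and grips with 3 to 60 N. Pads are 20 mm wide; open, the fingers measure 115 mm over their backs; the gripper's body (75 mm by 178 mm) begins 61 mm behind the grasp point.
Start: joints at [-1.359, 0.423, 1.63, -0, 1.089, -0.019], TCP at [142.992, -608.406, 222.675] pointing down, gripper open.
Joint ranges: [-3, 3], [-0.9, 2.11], [0.09, 2.58], [-1.31, 4.45], [0.11, 2.69], [-2.54, 2.54]. Speed limits (rad/s): [2.39, 2.39, 3.01, 3.14, 3.14, 3.14].

INTERFACE

Orientations are given as a rotation vector (axis times angle).
In Python, from workcell import get_obs, optics, ctrl gives the robot as it stands.
- The arm moves only by the shell command python3 -m jog 'ROWS'. ROWS is a JSON object of lists of equal length, an entry for each row: "delta_rot": the turn, a rotation vector about the tool's x, y, z in rad, a list of three; "translation": the shift along the tool's x, y, z in mm, a list of three; "hand": the opening, from -1 (shut) to 1 (fully open). In form: {"delta_rot": [[rx, ry, rz], ...], "translation": [[x, y, z], ...], "hand": [hand, ...]}. A call has 1 to 5 rows; each row is the pose to reach, as a shift and turn from the pose commanded when the call began, along the tool's axes at that moment; what a row does not reach only later rows make up. A row lasts 1/10 s, in which the tool goes at most 50 mm and 8.59 degrees, less where a joint would pass 70% of its speed; a pose out of reach is approached as far as the arm can. A call with a gripper value outside its range is refused whole. The fingers move at their own pace and stop on an object; the grip force is fixed at half the most. Time passes only in rows, so rows that repeat a pose let the fingers close. It gives the time, the measured TCP pose, the force and the opening at its end, in the units of the state.
- get_obs(): the state, without advancing time (a new reading comes with each control period).
- optics.get_image(name): name is "scene" or "side" or "wrist"; returns the picture (480x640x3 uint8, red, green, blue); there is no depth.
- optics.calibration(name): a dict with "intrinsics" (3x3 intrinsics, pixels), "cam_to_world" (4x4, takes a point from camera to world coordinates). Camera axes: x right, y up, looking along -z (the intrinsics and any distortion apply to the point x, -y, -z); pixel columns grow to the right and rows downward; lengths in mm; the calibration is good to about 2 mm. The wrist camera is an equidistant fisheye: a pixel r from the principal point sees the ray r / f radians off the axis. A picture is of the moment at which its call begins: read the wrist's pose just before it. calibration takes no time and is no camera call; for the wrist camera it gives the pose at the moment of the call.
- ctrl.close_job(): hands the job in, once; it reports no verdict.
The state is a dict: "t": time; "qpos": joint angles; "qvel": joint speeds; "joint_torque": joint torques, N m; "ee_pos": TCP position; "orientation": TCP orientation; "ft_force": force on the tool from outside, world axes, zero at the start; "moment": the same for the moment, N m; "width": finger opening in mm.
Only numpy, scipy, OpenCV 4.12 (cv2) and the standard library are available. Lean on these libraries where they do the work, as an engineer would, in place of code of your own. Each camera call takes 0.05 s, during which the arm holds its last target. There are 200 camera calls.

TASK

Set the steel bearing block upright in the wedge fixture, stand the wooden wedge in the slot behind the jaw, and tap the wedge down with the bush driver until the jaw locks the block tight against the stop. Then stand the driver upright on its cork pad, put every bronze bush that is on the bench into the open kit drawer and push the drawer fully home until it clicks in. Leave the hammers, the spanner, the flat ring and the containers where they are.

Things in the scene. Friction and masses are not known exactly. Their poses are not given: they have to be found in the camera images.
- fixture: Steel wedge fixture on the bench, fixed; base plate 100 (x) x 145 (y) x 12 mm, origin at the centre of its underside. Two fixed cheeks, 56 mm long in x, 20 mm thick, tops 88 mm above the bench: stop cheek with its inner face at y = -47.5 mm, outer cheek with its upright inner face at y = +47.5 mm. Between them, from y = -47.5 on: space for the block, sliding jaw, slot for the wedge.
- seat (a point): Middle of the fixture's space for the block, on the base plate (12 mm above the bench), fixture axes. The space is 58 mm wide in y between stop cheek and open jaw, open at both x ends; the block (50 mm wide in y) stands here with its 58 mm side along x. Once clamped on the stop cheek the block's middle is 4 mm further to -y.
- slot (a point): Middle of the mouth of the wedge slot between open jaw and outer cheek, 88 mm above the bench, fixture axes. The mouth is 21 mm wide in y (the jaw's back slopes 1 in 4, so the slot is 4 mm wide 20 mm above the bench), open at both x ends. The wedge goes in foot first with its flat face close along the outer cheek (+y), slope on the jaw.
- jaw: Grey sliding jaw, 56 mm long, 12.5 to 88 mm above the bench, 16 mm thick at the top and 35 mm at the foot. Fixture axes; origin at the foot of its upright face towards the block: at fixture y = +10.5 mm when open, +2.5 mm when it clamps the block on the stop cheek. It slides to -y as the wedge is driven down behind it (stiff, about 5 N of friction) and stays where it is.
- block_center (a point): Bearing block: plain steel block 58 (x) x 50 (y) x 90 (z) mm with a round bore mark on top, about 0.7 kg, standing upright. The point is its centre, 45 mm above its underside.
- wedge_center (a point): Beech wedge, 105 mm tall, 44 mm wide (x), 12 mm thick at the foot, 38 mm at the top: flat upright face on +y, slope (1 in 4) on -y, 0.12 kg. The point is half-way up (52.5 mm above the foot) and half-way through. Stands upright in the holder. Let into the slot it stops with its foot about 52 mm above the bench; taps of 10 to 20 N drive it on; it locks with its foot about 20 mm up.
- holder: Grey plastic holder, 75 x 80 mm, 50 mm high, fixed, with a pocket 40 mm deep in which the wedge stands with its foot 10 mm above the bench; axes as the wedge's, origin under the middle of the wedge's foot. That foot's middle is 6.5 mm to +y of the wedge's listed point: the foot reaches from y = -6 to +6 mm about it, the top from -32 to +6 mm.
- driver_center (a point): Bush driver: an aluminium disc 52 mm across and 22 mm high with an upright steel handle 30 mm across, 100 mm tall in all, about 0.45 kg, standing on its disc. The point is its centre, 50 mm above the disc's underside, the face to tap with; z along the handle.
- pad: Round cork pad, 100 mm across, 6 mm thick, fixed on the bench: the driver's place. Origin at the centre of its underside.
- drawer (a joint): How far the kit drawer is open, in m: 0 is home against its stop. It slides towards the cabinet's -x as it opens (about 2 N of friction); a sprung ball (about 3 N extra) must be ridden over about 7 mm before home and then holds it shut.
- drawer_floor (a point): Kit drawer: point on its floor's upper face, 20 mm above the bench, midway between the sides and 54 mm behind the front panel's lining; cabinet axes. Inside 223 (x) x 260 (y) mm, side walls 40 mm above the floor, blue front panel (14 mm thick, 54 mm above the floor) at the -x end. Only the part that is pulled out is uncovered.
- drawer_handle (a point): Middle of the bar handle on the drawer's front panel: a level bar along y, 130 mm long, about 10 mm thick, 66 mm above the bench, 35 mm out from the panel.
- cabinet: Low white cabinet, 270 (x) x 300 (y) x 98 mm high, fixed; origin at the middle of the lower edge of its open front; the cabinet lies on +x of it. Under its roof there is room for things up to 67 mm above the drawer's floor.
- bush1_center (a point): Bronze sleeve, an open tube 50 mm outside diameter, 36 mm bore, 60 mm long, about 0.4 kg, standing on end at the start; the point is its centre (30 mm up), z along its axis. May be absent.
- bush2_center (a point): Bronze sleeve, an open tube 50 mm outside diameter, 36 mm bore, 60 mm long, about 0.4 kg, standing on end at the start; the point is its centre (30 mm up), z along its axis. May be absent.
- bush3_center (a point): Bronze sleeve, an open tube 50 mm outside diameter, 36 mm bore, 60 mm long, about 0.4 kg, standing on end at the start; the point is its centre (30 mm up), z along its axis. May be absent.
- bush4_center (a point): Bronze sleeve, an open tube 50 mm outside diameter, 36 mm bore, 60 mm long, about 0.4 kg, standing on end at the start; the point is its centre (30 mm up), z along its axis. May be absent.
- hammer1: Hammer, 280 mm long, lying; bystander, leave it alone. Origin at the middle of its underside, x along the handle.
- flange: Flat steel ring, 52 mm across, 12 mm high, lying flat; bystander, leave it alone. Origin at the centre of its underside.
- jar: Glass jar with a steel lid, 70 mm across, 90 mm tall; bystander, leave it alone. Origin at the centre of its underside.
There are look-alikes about, which are no part of the job. What is shaped like the part that bears block_center but green is not meant.

How it is judged (in metres and radians):
On the way, in this order (a step that is already met when the one before it is completed fails the run):
1. the block stands upright on the fixture's base plate between stop cheek and jaw, before the wedge is driven (x of block_center in the frame of fixture between -0.012 and 0.012 m and z of block_center in the frame of fixture between 0.053 and 0.061 m and angle between block_center's own z axis and vertical below 0.08 rad and y of block_center in the frame of fixture between -0.027 and -0.01 m), for 0.2 s.
2. the driver's blow drives the wedge home: the driver presses the wedge with more than 5 N while the jaw is tight on the block (x of block_center in the frame of fixture between -0.012 and 0.012 m and z of block_center in the frame of fixture between 0.053 and 0.061 m and angle between block_center's own z axis and vertical below 0.08 rad and y of jaw in the frame of fixture below 0.0045 m and y of block_center in the frame of fixture between -0.0255 and -0.0195 m and x of wedge_center in the frame of fixture between -0.012 and 0.012 m and z of wedge_center in the frame of fixture between 0.055 and 0.082 m and contact force between block and jaw above 5 N and contact force between driver and wedge above 5 N).
At the end, for the whole second after the job is handed in: Block upright in the fixture within 12 mm of centre lengthways, clamped (over 5 N) by the jaw on the stop cheek within 2 to 3 mm, wedge in the slot; driver upright on the pad within 30 mm of its centre; every bush present on the drawer floor; drawer under 4 mm from home (x of block_center in the frame of fixture between -0.012 and 0.012 m and z of block_center in the frame of fixture between 0.053 and 0.061 m and angle between block_center's own z axis and vertical below 0.08 rad and y of jaw in the frame of fixture below 0.0045 m and y of block_center in the frame of fixture between -0.0255 and -0.0195 m and x of wedge_center in the frame of fixture between -0.012 and 0.012 m and z of wedge_center in the frame of fixture between 0.055 and 0.082 m and contact force between block and jaw above 5 N and horizontal distance between driver_center and pad below 0.03 m and z of driver_center in the frame of pad between 0.049 and 0.063 m and angle between driver_center's own z axis and vertical below 0.1 rad and x of bush1_center in the frame of drawer_floor between -0.055 and 0.17 m and y of bush1_center in the frame of drawer_floor between -0.13 and 0.13 m and z of bush1_center in the frame of drawer_floor between 0.015 and 0.045 m and x of bush2_center in the frame of drawer_floor between -0.055 and 0.17 m and y of bush2_center in the frame of drawer_floor between -0.13 and 0.13 m and z of bush2_center in the frame of drawer_floor between 0.015 and 0.045 m and x of bush3_center in the frame of drawer_floor between -0.055 and 0.17 m and y of bush3_center in the frame of drawer_floor between -0.13 and 0.13 m and z of bush3_center in the frame of drawer_floor between 0.015 and 0.045 m and x of bush4_center in the frame of drawer_floor between -0.055 and 0.17 m and y of bush4_center in the frame of drawer_floor between -0.13 and 0.13 m and z of bush4_center in the frame of drawer_floor between 0.015 and 0.045 m and value of joint drawer below 0.004 m and linear speed of driver below 0.02 m/s); the robot touches nothing.
It fails at once if the hammer, the flat ring or the jar is moved more than 40 mm (distance of any of hammer1, flange, jar from where it was at the start of the episode above 0.04 m).
Of bush1, bush2, bush3, bush4 only 2 to 4 are there at a start; the rules pass over those that are not, and their reading is None.
At some moment in a run one of bush1, bush2, bush3, bush4 may be knocked a few centimetres aside while the robot is not near it.
It also fails if it takes over 210 s, if anything falls off the work surface, if the arm or the gripper's body presses on something with over 40 N, if the wrist force passes 120 N, or if a joint passes its speed limit or range.

## Working session

There is one attempt and no reset: what is moved stays moved. The work goes in short steps, Python scripts to look and compute and a shell command to move; the robot and the scene stay as the last step left them, time stands still between calls to the robot, and variables do not carry over. Pictures are saved under pics/ and viewed, about 12 in all and at most 16, crops included, and the job is handed in when it is done.

```bash
ls; mkdir -p pics; cat > h.py <<'E'
import numpy as np, cv2
from workcell import get_obs, optics, ctrl
from scipy.spatial.transform import Rotation as R
def shot(name,fn):
    c=optics.calibration(name); im=optics.get_image(name)
    np.savez('pics/'+fn+'.npz',im=im,K=c['intrinsics'],T=c['cam_to_world'])
    cv2.imwrite('pics/'+fn+'.png',im[:,:,::-1]); return im
def load(fn):
    d=np.load('pics/'+fn+'.npz'); return d['im'],d['K'],d['T']
def px2w(fn,u,v,z,fish=False):
    im,K,T=load(fn); x=(u-K[0,2])/K[0,0]; y=(v-K[1,2])/K[1,1]
    if fish:
        r=np.hypot(x,y); s=np.sin(r)/r if r>1e-9 else 1; d=np.array([x*s,-y*s,-np.cos(r)])
    else: d=np.array([x,-y,-1])
    d=T[:3,:3]@d; o=T[:3,3]; return o+d*(z-o[2])/d[2]
def w2px(fn,p,fish=False):
    im,K,T=load(fn); q=T[:3,:3].T@(np.array(p,float)-T[:3,3]); x,y,z=q[0],-q[1],-q[2]
    if fish:
        r=np.hypot(x,y); th=np.arctan2(r,z); x,y=x/r*th,y/r*th
    else: x,y=x/z,y/z
    return K[0,0]*x+K[0,2],K[1,1]*y+K[1,2]
def crop(fn,x0,y0,x1,y1,out,k=3):
    im=load(fn)[0][y0:y1,x0:x1,::-1]; cv2.imwrite('pics/'+out+'.png',cv2.resize(im,None,fx=k,fy=k,interpolation=cv2.INTER_CUBIC))
E
python3 - <<'E'
from h import *
for n in ['scene','side','wrist']:
    shot(n,n+'0'); c=optics.calibration(n); print(n,c)
a=cv2.imread('pics/scene0.png');b=cv2.imread('pics/side0.png')
print(get_obs())
E
```

```text
pics
scene {'intrinsics': array([[621.91258742,   0.        , 317.27759595],
       [  0.        , 621.91258742, 236.16708657],
       [  0.        ,   0.        ,   1.        ]]), 'cam_to_world': array([[ 4.82408773e-02, -6.65011699e-01,  7.45273277e-01,
         1.76020959e+03],
       [ 9.98727851e-01,  4.30806575e-02, -2.62056444e-02,
        -8.87369185e+00],
       [-1.46798027e-02,  7.45589362e-01,  6.66243954e-01,
         1.18351647e+03],
       [ 0.00000000e+00,  0.00000000e+00,  0.00000000e+00,
         1.00000000e+00]])}
side {'intrinsics': array([[538.50633377,   0.        , 316.47956747],
       [  0.        , 538.50633377, 231.16840284],
       [  0.        ,   0.        ,   1.        ]]), 'cam_to_world': array([[-9.96528474e-01,  6.24792759e-02, -5.50212728e-02,
         4.73597084e+02],
       [-8.10920106e-02, -5.78873915e-01,  8.11374806e-01,
         1.01561826e+03],
       [ 1.88437308e-02,  8.13019883e-01,  5.81930909e-01,
         7.74059574e+02],
       [ 0.00000000e+00,  0.00000000e+00,  0.00000000e+00,
         1.00000000e+00]])}
wrist {'intrinsics': array([
[... 460 characters left out ...]
  0.00000000e+00,
         1.00000000e+00]])}
{'t': 0.15, 'qpos': array([-1.35898274e+00,  4.23674359e-01,  1.63047169e+00, -1.41191251e-05,
        1.08863569e+00, -1.90063827e-02]), 'qvel': array([ 0.00175786, -0.00239209, -0.00126121, -0.00085463,  0.00144658,
        0.00054051]), 'joint_torque': array([-1.28809825e-03, -5.44985318e+01, -2.73920542e+01,  6.43292209e-02,
        2.04826647e-02, -6.33413492e-05]), 'ee_pos': array([ 142.91313277, -608.00586221,  222.09142946]), 'orientation': array([-3.11951801e+00, -3.61640882e-01,  1.99262897e-04]), 'ft_force': array([ 0.61376418, -0.28761665,  0.34735052]), 'moment': array([0.01636732, 0.0504791 , 0.00634817]), 'width': 87.6309245227034}
```

View pics/scene0.png

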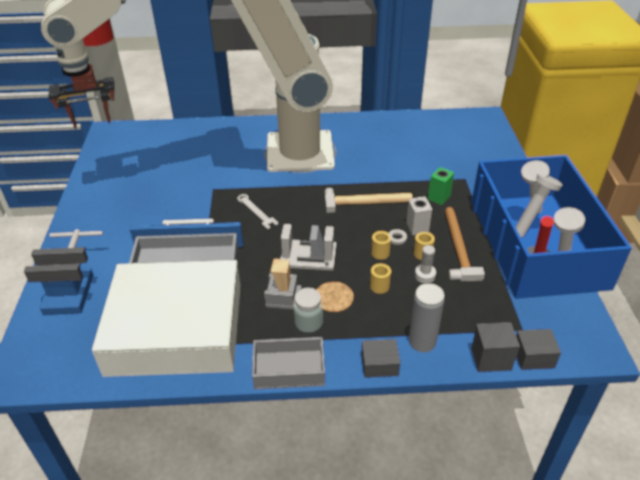

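View pics/side0.png

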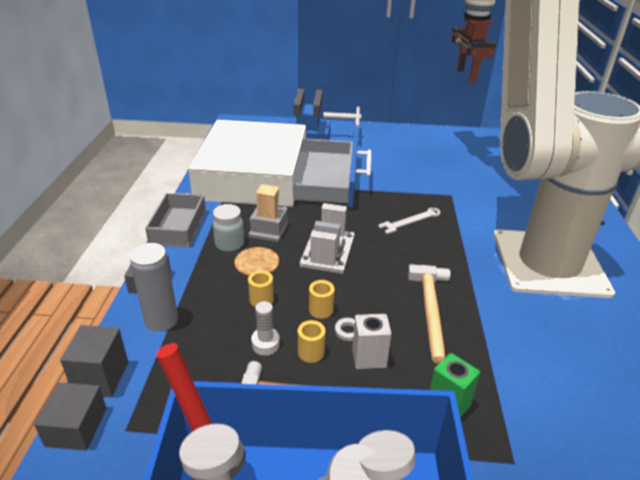

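```bash
python3 -m jog '{"delta_rot":[[0,0,0.231],[0,0,0.231],[0,0,0.231],[0,0,0.231]],"translation":[[0,0,-50],[0,0,-100],[0,0,-150],[0,0,-150]],"hand":[1,1,1,1]}'
python3 -m jog '{"delta_rot":[[0,0,0],[0,0,0],[0,0,0],[0,0,0],[0,0,0]],"translation":[[28,-40,0],[56,-80,0],[84,-120,0],[112,-160,0],[114,-165,0]],"hand":[1,1,1,1,1]}'
python3 -m jog '{"delta_rot":[[0,0,0],[0,0,0],[0,0,0],[0,0,0],[0,0,0]],"translation":[[28,-40,0],[56,-80,0],[84,-120,0],[112,-160,0],[114,-165,0]],"hand":[1,1,1,1,1]}'
python3 -m jog '{"delta_rot":[[0,0,0],[0,0,0],[0,0,0],[0,0,0],[0,0,0]],"translation":[[28,-40,0],[56,-80,0],[84,-120,0],[112,-160,0],[114,-165,0]],"hand":[1,1,1,1,1]}'
python3 -c "
from h import *
shot('wrist','w1');shot('scene','s1');print(get_obs()['ee_pos'],get_obs()['orientation'])
a=load('scene0')[0][160:340,90:490,::-1];cv2.imwrite('pics/c1.png',cv2.resize(a,(800,360),interpolation=cv2.INTER_CUBIC))"
```

```text
t: 0.55
ee_pos: [143.7, -611.4, 380.7]
orientation: [3.129, -0.0, 0.004]
ft_force: [-0.2, 0.1, 0.9]
width: 87.8
t: 1.05
ee_pos: [258.9, -439.6, 372.2]
orientation: [-3.14, -0.006, -0.001]
ft_force: [0.5, -0.4, -0.7]
width: 87.8
t: 1.55
ee_pos: [372.9, -275.3, 372.3]
orientation: [-3.14, -0.007, -0.001]
ft_force: [-0.6, 0.4, 0.8]
width: 87.6
t: 2.05
ee_pos: [487.2, -110.9, 372.1]
orientation: [-3.141, -0.006, -0.0]
ft_force: [0.4, -1.0, -0.5]
width: 87.7
[ 485.28640166 -113.27468107  372.00803174] [ 3.14128648e+00  3.35248984e-03 -1.97949437e-03]
```

View pics/w1.png

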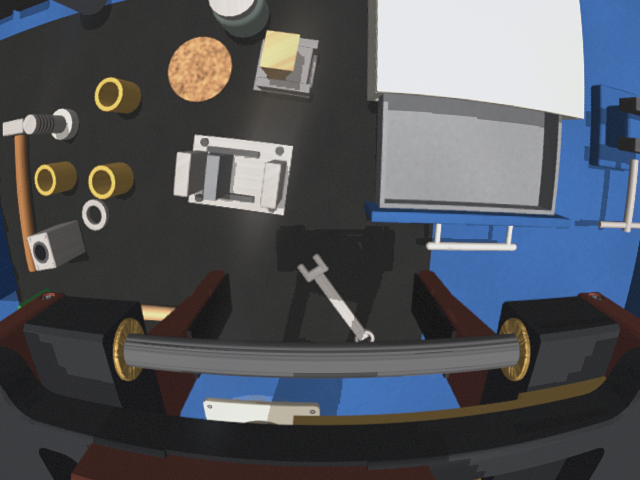

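```bash
python3 -m jog '{"delta_rot":[[0,0,0],[0,0,0],[0,0,0],[0,0,0],[0,0,0]],"translation":[[0,-50,0],[0,-100,0],[0,-150,0],[0,-200,0],[0,-240,0]],"hand":[1,1,1,1,1]}'
python3 -m jog '{"delta_rot":[[0,0,0],[0,0,0]],"translation":[[0,0,0],[0,0,0]],"hand":[1,1]}'
python3 -c "
from h import *
shot('wrist','w2');o=get_obs();print(o['ee_pos'],o['orientation'])
for n,u,v,z in [('b1',118,95,60),('b2',55,178,60),('b3',111,180,60),('blk',40,250,90),('drv',30,125,100),('pad',200,69,6),('wtop',284,50,115),('fixc',238,176,12)]:
  print(n,px2w('w1',u,v,z,True).round(0))
crop('w2',0,0,640,300,'w2c',1.25)"
```

```text
t: 2.65
ee_pos: [484.9, 126.5, 372.7]
orientation: [3.141, -0.003, 0.0]
ft_force: [-0.0, -0.7, 0.6]
width: 87.8
t: 2.85
ee_pos: [485.1, 125.3, 372.4]
orientation: [3.141, -0.0, -0.001]
ft_force: [0.3, -0.6, 0.4]
width: 87.8
[485.13958903 124.77567568 372.45171239] [ 3.14070974e+00 -2.12246048e-03 -6.08744261e-04]
b1 [636. 172.  60.]
b2 [526. 299.  60.]
b3 [516. 189.  60.]
blk [419. 326.  90.]
drv [610. 311. 100.]
pad [670.  65.   6.]
wtop [663. -69. 115.]
fixc [510.   8.  12.]
```

View pics/w2c.png

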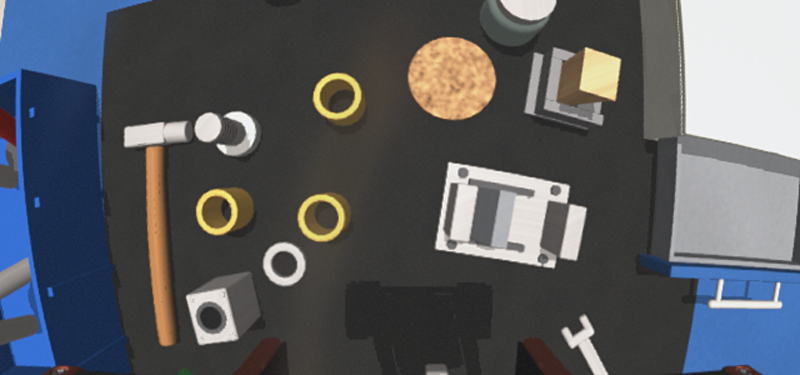

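```bash
python3 -c "
from h import *
im=load('w2')[0][:,:,::-1]
def c(x0,y0,w,h,k,W,H):
  a=cv2.resize(im[y0:y0+h,x0:x0+w],(W,H),interpolation=cv2.INTER_CUBIC).copy()
  for u in range((x0//20+1)*20,x0+w,20): cv2.putText(a,str(u),(int((u-x0)*k)-8,8),0,.3,(0,255,0));cv2.line(a,(int((u-x0)*k),10),(int((u-x0)*k),16),(0,255,0))
  for v in range((y0//20+1)*20,y0+h,20): cv2.putText(a,str(v),(0,int((v-y0)*k)+3),0,.3,(0,255,0));cv2.line(a,(18,int((v-y0)*k)),(24,int((v-y0)*k)),(0,255,0))
  return a
cv2.imwrite('pics/c2.png',np.hstack([c(145,50,160,240,2.5,400,600),c(335,0,160,240,2.5,400,600)]))"
```

```text
(no output)
```

View pics/c2.png

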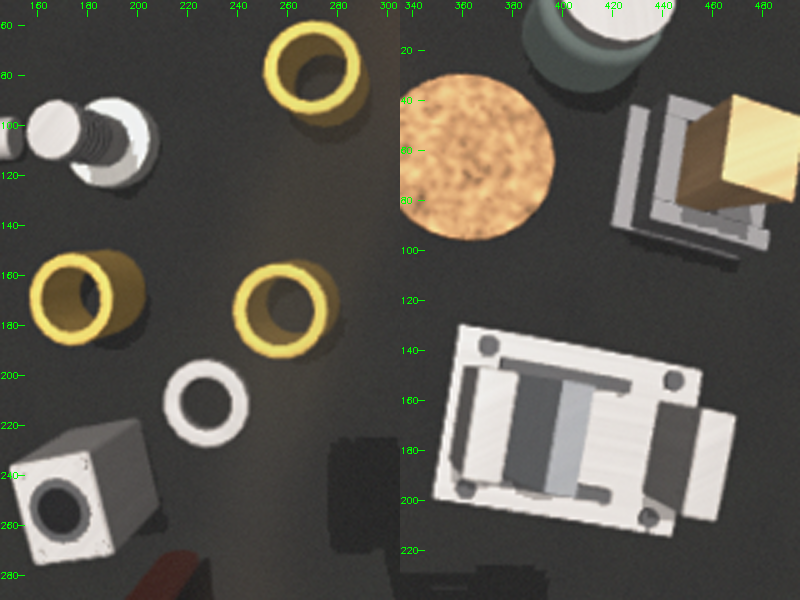

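```bash
cat > m.py <<'E'
from h import *
def P(l,z): return np.array([px2w('w2',u,v,z,True)[:2] for u,v in l])
def rect(n,l,z):
    p=P(l,z); s=[np.linalg.norm(p[i]-p[(i+1)%4]) for i in range(4)]
    d=[p[(i+1)%4]-p[i] for i in range(4)]
    a=[(np.degrees(np.arctan2(d[i][1],d[i][0])) +45)%90-45 for i in range(4)]
    print(n,'c',p.mean(0).round(1),'sides',np.round(s,1),'ang',np.round(a,1)); return p
rect('base',[(358.2,130),(455.8,148),(443.8,214.8),(348.6,198.8)],12)
rect('outer',[(367,146.8),(381.8,149.6),(375,194.8),(360,192)],88)
rect('stop',[(456,163.2),(469,166),(461.8,208.4),(448.6,205.6)],88)
rect('jaw',[(399.8,152),(412,154.4),(405.8,200),(393.8,196)],88)
print(rect('block',[(149.8,237.2),(180.2,230.8),(190.6,270.4),(159.8,275.2)],90).round(0))
print(rect('wedge',[(469,38),(495,46),(493,81),(464,73)],115).round(0))
print('wedge left face at holder top',P([(450,54),(445.6,83)],50).round(0))
print('pad',P([(361.6,62.4)],6).round(1))
print('drv',P([(166.6,102)],100).round(1))
print('bush',P([(269.8,76.8),(173.4,169.6),(257.4,173.6)],60).round(1),'flange',P([(227.8,211.2)],12).round(1))
# side holder
print('holder',P([(441.6,38),(434,86)],50).round(0))
print('holder',P([(430,42),(420,90),(457,103)],0).round(0))
print(optics.calibration('wrist')['cam_to_world'].round(2))
E
python3 m.py
python3 -c "
from h import *
crop('side0',150,110,400,310,'c3',3)"
```

```text
base c [512.9   7.8] sides [145.4 100.5 144.6  98.3] ang [-7.8 -7.7 -8.7 -7.2]
outer c [520.6  64.9] sides [18.2 55.6 18.7 55.4] ang [-9.3 -7.3 -9.9 -7.9]
stop c [505.1 -48.9] sides [18.3 55.  18.9 54.5] ang [-8.3 -6.7 -9.9 -7.2]
jaw c [515.6  25.3] sides [15.5 56.7 16.1 54.4] ang [ -8.9  -5.9 -17.1  -6.2]
block c [416.  325.1] sides [46.6 54.7 47.6 54. ] ang [10.5  9.7  9.7  8.6]
[[439. 352.]
 [447. 306.]
 [393. 297.]
 [385. 344.]]
wedge c [663.1 -63.6] sides [35.1 45.3 38.7 45.6] ang [-8.3 -5.2 -7.8 -9.8]
[[688. -49.]
 [683. -84.]
 [638. -80.]
 [643. -41.]]
wedge left face at holder top [[682. -47.]
 [640. -40.]]
pad [[670.5  68.1]]
drv [[611.  312.7]]
bush [[639.9 189.7]
 [524.3 322.5]
 [515.1 206.6]] flange [[457.3 260.6]]
holder [[704. -36.]
 [635. -24.]]
holder [[710. -34.]
 [635. -18.]
 [620. -76.]]
[[-0.0000e+00  9.7000e-01  2.6000e-01  5.5477e+02]
 [-1.0000e+00 -0.0000e+00  0.0000e+00  1.2470e+02]
 [ 0.0000e+00 -2.6000e-01  9.7000e-01  5.3338e+02]
 [ 0.0000e+00  0.0000e+00  0.0000e+00  1.0000e+00]]
```

View pics/c3.png

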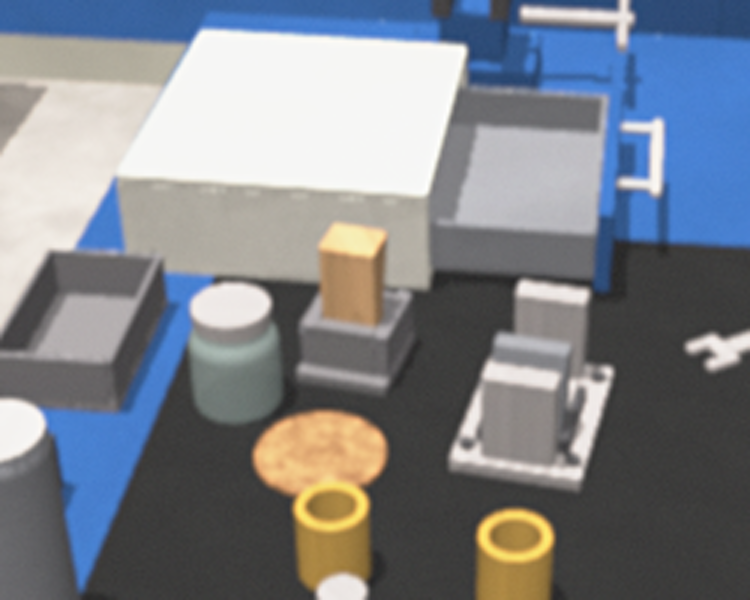

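```bash
cat >> h.py <<'E'
def plan(x,y,z,yawdeg):
    """TCP target (world mm), yaw of tool y (deg). prints tool-frame shift & rotvec"""
    o=get_obs(); R0=R.from_rotvec(o['orientation'])
    a=np.radians(yawdeg); ty=np.array([np.cos(a),np.sin(a),0]); tz=np.array([0,0,-1.]); tx=np.cross(ty,tz)
    Rt=R.from_matrix(np.stack([tx,ty,tz],1))
    d=np.array([x,y,z])-o['ee_pos']
    print('shift',R0.inv().apply(d).round(1),'rot',(R0.inv()*Rt).as_rotvec().round(3),'F',o['ft_force'].round(1),'w',round(o['width'],1),'t',o['t'],'ee',o['ee_pos'].round(1))
E
python3 -m jog '{"delta_rot":[[0,0,-0.7],[0,0,-0.7],[0,0,-0.7],[0,0,-0.7],[0,0,-0.7]],"translation":[[0,0,0],[0,0,0],[0,0,0],[0,0,0],[0,0,0]],"hand":[1,1,1,1,1]}'
python3 -m jog '{"delta_rot":[[0,0,-0.7],[0,0,-0.7],[0,0,-0.7],[0,0,-0.7],[0,0,-0.7]],"translation":[[0,0,0],[0,0,0],[0,0,0],[0,0,0],[0,0,0]],"hand":[1,1,1,1,1]}'
python3 -c "
from h import *
print(get_obs()['qpos'].round(2))
print('green top',px2w('scene0',443,172,90).round(0),'green bottom', px2w('scene0',441,202,0).round(0))
print('ham orange',[px2w('w2',u/1.25,v/1.25,15,True).round(0) for u,v in [(155,200),(166,340),(192,132),(125,138)]])
print('drawer w1',[(z,px2w('w1',u,v,z,True).round(0)) for u,v,z in [(367,207,74),(570,221,74),(430,246,66),(514,246,66),(383,97,98),(580,115,98)]])
plan(416,326,220,9.6)
"
```

```text
t: 3.4
ee_pos: [485.4, 124.0, 372.6]
orientation: [2.95, 1.08, -0.0]
ft_force: [0.6, -0.9, -0.4]
width: 87.6
t: 3.9
ee_pos: [485.3, 124.0, 372.6]
orientation: [2.4, 2.026, -0.001]
ft_force: [0.8, 0.4, 1.0]
width: 87.5
[ 0.23  0.09  1.73 -0.    1.33  0.4 ]
green top [276. 420.  90.] green bottom [305. 419.   0.]
ham orange [array([541., 426.,  15.]), array([360., 431.,  15.]), array([619., 371.,  15.]), array([623., 468.,  15.])]
drawer w1 [(74, array([ 476., -169.,   74.])), (74, array([ 464., -482.,   74.])), (66, array([ 423., -258.,   66.])), (66, array([ 423., -389.,   66.])), (98, array([ 612., -182.,   98.])), (98, array([ 619., -466.,   98.]))]
shift [ 187.6 -102.3  152.5] rot [-0.     0.001 -0.336] F [0.8 0.4 1. ] w 87.5 t 3.9 ee [485.3 124.  372.6]
```

```bash
python3 -m jog '{"delta_rot":[[0,0,-0.336],[0,0,-0.336],[0,0,-0.336],[0,0,-0.336],[0,0,-0.336]],"translation":[[188,-102,152],[188,-102,152],[188,-102,152],[188,-102,152],[188,-102,152]],"hand":[1,1,1,1,1]}'
python3 -c "
from h import *
plan(416,326,220,9.6)
"
```

```text
t: 4.4
ee_pos: [420.5, 318.7, 227.0]
orientation: [2.034, 2.393, 0.001]
ft_force: [-0.0, 0.4, -0.2]
width: 88.1
shift [ 7.9 -3.3  7. ] rot [ 0.001  0.    -0.006] F [-0.   0.4 -0.2] w 88.1 t 4.4 ee [420.5 318.7 227. ]
```

```bash
python3 -m jog '{"delta_rot":[[0,0,0],[0,0,0],[0,0,0]],"translation":[[7,-3,7],[7,-3,7],[7,-3,7]],"hand":[1,1,1]}'
python3 -c "
from h import *
plan(416,326,41,9.6)
shot('wrist','w3')
im=cv2.imread('pics/w3.png')
for i,(x,y) in enumerate([(29,25),(29,-25),(-29,-25),(-29,25)]):
  a=np.radians(9.6); p=np.array([416+x*np.cos(a)-y*np.sin(a),325.1+x*np.sin(a)+y*np.cos(a),90]); u,v=w2px('w3',p,True); cv2.drawMarker(im,(int(u),int(v)),(0,0,255),0,14,1)
cv2.imwrite('pics/w3m.png',im)
"
```

```text
t: 4.7
ee_pos: [417.0, 324.5, 221.5]
orientation: [2.032, 2.395, 0.001]
ft_force: [-0.0, -0.1, 0.2]
width: 87.7
shift [  1.6  -0.8 180.5] rot [ 0.001  0.    -0.004] F [-0.  -0.1  0.2] w 87.7 t 4.7 ee [417.  324.5 221.5]
```

View pics/w3m.png

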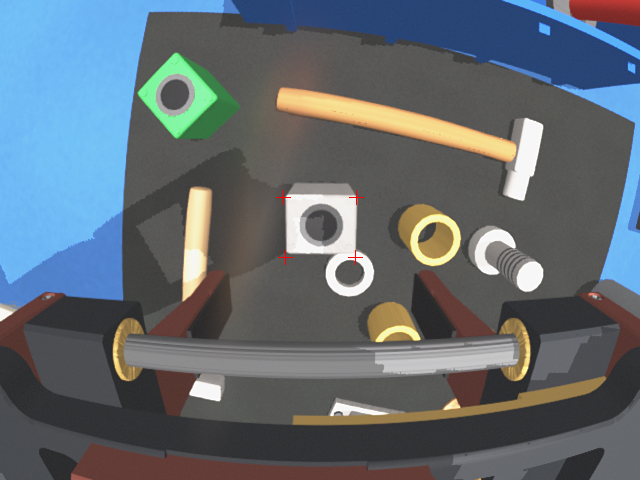

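```bash
python3 -m jog '{"delta_rot":[[0,0,0],[0,0,0],[0,0,0],[0,0,0],[0,0,0]],"translation":[[2,-1,50],[2,-1,100],[2,-1,140],[2,-1,170],[2,-1,180]],"hand":[1,1,1,1,1]}'
python3 -m jog '{"delta_rot":[[0,0,0],[0,0,0],[0,0,0],[0,0,0],[0,0,0]],"translation":[[0,0,0],[0,0,0],[0,0,0],[0,0,0],[0,0,0]],"hand":[-1,-1,-1,-1,-1]}'
python3 -m jog '{"delta_rot":[[0,0,0],[0,0,0],[0,0,0],[0,0,0],[0,0,0]],"translation":[[0,0,0],[0,0,0],[0,0,-40],[0,0,-80],[0,0,-120]],"hand":[-1,-1,-1,-1,-1]}'
python3 -c "
from h import *
plan(416,326,41,9.6)
plan(510.4,-10.5,230,-7.8)
shot('wrist','w4')
"
```

```text
t: 5.25
ee_pos: [414.5, 325.8, 39.3]
orientation: [-2.033, -2.394, 0.004]
ft_force: [0.7, -0.0, 0.9]
width: 87.6
t: 5.75
ee_pos: [415.6, 328.6, 42.4]
orientation: [2.03, 2.396, 0.005]
ft_force: [2.3, -0.9, 8.3]
width: 57.8
t: 6.25
ee_pos: [413.4, 327.2, 161.7]
orientation: [-2.03, -2.397, 0.003]
ft_force: [0.5, 0.8, -5.3]
width: 57.8
shift [ -1.5   2.6 120.7] rot [-0.002  0.001 -0.002] F [ 0.5  0.8 -5.3] w 57.8 t 6.25 ee [413.4 327.2 161.7]
shift [-349.1   40.   -68. ] rot [-0.002  0.001  0.301] F [ 0.5  0.8 -5.3] w 57.8 t 6.25 ee [413.4 327.2 161.7]
```

```bash
python3 -m jog '{"delta_rot":[[0,0,0.3],[0,0,0.3],[0,0,0.3],[0,0,0.3],[0,0,0.3]],"translation":[[-40,5,-30],[-80,10,-68],[-120,15,-68],[-160,20,-68],[-200,25,-68]],"hand":[-1,-1,-1,-1,-1]}'
python3 -c "
from h import *
plan(510.4,-10.5,230,-7.8)"
```

```text
t: 6.8
ee_pos: [471.5, 133.0, 229.0]
orientation: [2.366, 2.067, 0.0]
ft_force: [0.7, 0.3, -5.0]
width: 57.9
shift [-137.    57.8   -1. ] rot [ 0.    -0.     0.002] F [ 0.7  0.3 -5. ] w 57.9 t 6.8 ee [471.5 133.  229. ]
```

```bash
python3 -m jog '{"delta_rot":[[0,0,0.002],[0,0,0.002],[0,0,0.002],[0,0,0.002],[0,0,0.002]],"translation":[[-40,17,0],[-80,34,0],[-120,51,0],[-137,58,-1],[-137,58,-1]],"hand":[-1,-1,-1,-1,-1]}'
python3 -c "
from h import *
plan(510.4,-10.5,230,-7.8)
shot('wrist','w5'); o=get_obs(); Rt=R.from_rotvec(o['orientation']).as_matrix(); p0=o['ee_pos']
im=cv2.imread('pics/w5.png')
for h in (-48,):
  for y in (29,-29):
    for x in (25,-25):
      p=p0+Rt@np.array([x,y,h]); u,v=w2px('w5',p,True); cv2.drawMarker(im,(int(u),int(v)),(0,0,255),0,14,1); print(round(u,1),round(v,1))
a=np.radians(-7.8)
for x in (28,-28):
  for y in (-47.5,47.5):
    p=np.array([512.9+x*np.cos(a)-y*np.sin(a),7.8+x*np.sin(a)+y*np.cos(a),88]);u,v=w2px('w5',p,True); cv2.drawMarker(im,(int(u),int(v)),(0,255,0),0,14,1)
cv2.imwrite('pics/w5m.png',cv2.resize(im[120:480,160:480],(800,900))[:600])
cv2.imwrite('pics/w5m.png',cv2.resize(im[80:380,120:520],(800,600),interpolation=cv2.INTER_CUBIC))
"
```

```text
t: 7.3
ee_pos: [510.8, -11.2, 229.5]
orientation: [-2.372, -2.06, 0.001]
ft_force: [0.3, 0.7, -6.0]
width: 57.8
shift [ 0.6 -0.5 -0.5] rot [-0.001  0.    -0.004] F [ 0.3  0.7 -6. ] w 57.8 t 7.3 ee [510.8 -11.2 229.5]
406.8 277.2
394.4 396.5
231.6 277.1
244.6 396.3
```

View pics/w5m.png

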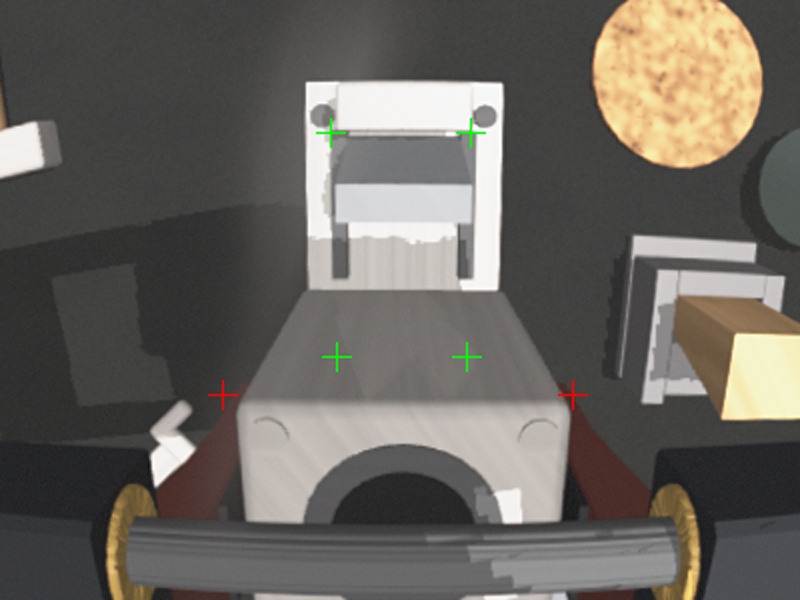

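```bash
python3 -m jog '{"delta_rot":[[0,0,-0.003],[0,0,-0.003],[0,0,-0.003],[0,0,-0.003],[0,0,-0.003]],"translation":[[1,-0.5,40],[1,-0.5,80],[1,-0.5,110],[1,-0.5,125],[1,-0.5,125]],"hand":[-1,-1,-1,-1,-1]}'
python3 -c "
from h import *
plan(510.2,-10.0,55,-7.8)"
```

```text
t: 7.85
ee_pos: [508.1, -6.5, 102.5]
orientation: [-2.361, -2.067, 0.006]
ft_force: [-0.5, 0.3, -5.2]
width: 57.8
shift [-3.1  2.9 47.5] rot [-0.006  0.     0.004] F [-0.5  0.3 -5.2] w 57.8 t 7.85 ee [508.1  -6.5 102.5]
```

```bash
python3 -m jog '{"delta_rot":[[0,0,0],[0,0,0],[0,0,0]],"translation":[[0,0,0],[0,0,0],[0,0,0]],"hand":[-1,-1,-1]}'
python3 -c "
from h import *
plan(510.2,-10.0,55,-7.8)"
```

```text
t: 8.15
ee_pos: [511.5, -7.7, 106.1]
orientation: [2.364, 2.067, 0.003]
ft_force: [0.0, 0.2, -4.6]
width: 58.1
shift [-2.5 -1.1 51.1] rot [ 0.002 -0.     0.002] F [ 0.   0.2 -4.6] w 58.1 t 8.15 ee [511.5  -7.7 106.1]
```

```bash
for i in 1 2 3 4; do python3 -m jog '{"delta_rot":[[0,0,0]],"translation":[[0,0,0]],"hand":[-1]}' | grep ee_pos; done
python3 -c "
from h import *
shot('wrist','w6'); plan(510.2,-10.0,55,-7.8); crop('w6',120,80,520,380,'w6c',2)"
```

```text
ee_pos: [511.2, -7.8, 105.8]
ee_pos: [510.9, -7.9, 105.5]
ee_pos: [510.7, -7.9, 105.2]
ee_pos: [510.6, -8.0, 105.0]
shift [-2.1 -0.1 49.9] rot [ 0.    -0.     0.002] F [ 0.7  0.7 -5.3] w 57.6 t 8.6 ee [510.6  -7.9 104.9]
```

View pics/w6c.png

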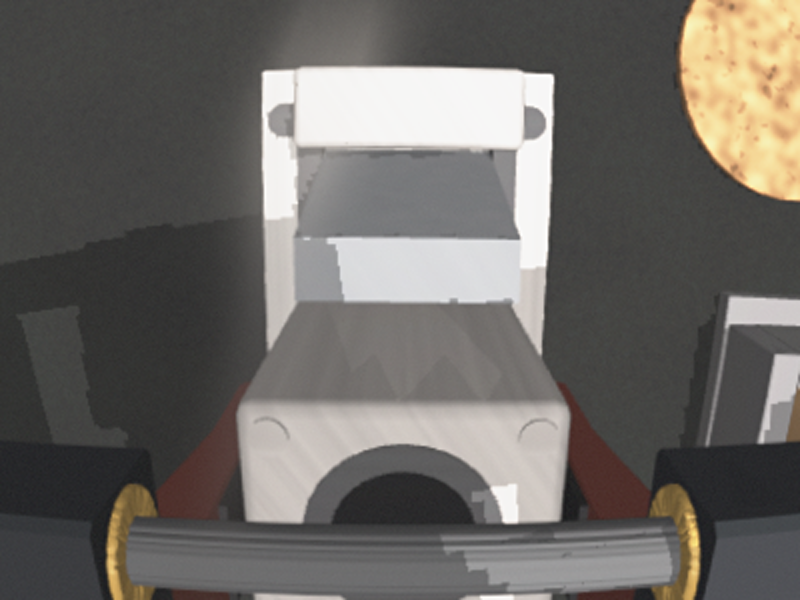

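```bash
python3 -m jog '{"delta_rot":[[0,0,0],[0,0,0],[0,0,0],[0,0,0],[0,0,0]],"translation":[[-2,0,0],[-2,0,20],[-2,0,40],[-2,0,46],[-2,0,46]],"hand":[-1,-1,-1,-1,-1]}'
for i in 1 2; do python3 -m jog '{"delta_rot":[[0,0,0],[0,0,0]],"translation":[[0,0,0],[0,0,0]],"hand":[-1,-1]}'; done
```

```text
t: 9.1
ee_pos: [509.6, -9.9, 58.1]
orientation: [-2.364, -2.067, 0.002]
ft_force: [-0.6, 0.0, -6.2]
width: 58.0
t: 9.3
ee_pos: [511.1, -9.9, 59.7]
orientation: [2.364, 2.067, 0.002]
ft_force: [0.3, 0.5, -5.9]
width: 57.4
t: 9.5
ee_pos: [510.7, -9.9, 59.4]
orientation: [2.365, 2.067, 0.001]
ft_force: [0.4, 0.2, -5.2]
width: 58.1
```

Lower until the weight is taken by the base plate.

```bash
python3 -m jog '{"delta_rot":[[0,0,0],[0,0,0],[0,0,0],[0,0,0]],"translation":[[0,0,3],[0,0,4],[0,0,5],[0,0,5]],"hand":[-1,-1,-1,-1]}'
python3 -m jog '{"delta_rot":[[0,0,0],[0,0,0],[0,0,0]],"translation":[[0,0,1],[0,0,1],[0,0,1]],"hand":[-1,-1,-1]}'
```

```text
t: 9.9
ee_pos: [510.2, -9.8, 54.4]
orientation: [-2.365, -2.068, 0.0]
ft_force: [-2.8, 0.5, 4.5]
width: 57.9
t: 10.2
ee_pos: [510.2, -9.8, 54.4]
orientation: [-2.365, -2.068, 0.0]
ft_force: [-5.8, 1.0, 17.4]
width: 57.9
```

```bash
python3 -m jog '{"delta_rot":[[0,0,0],[0,0,0],[0,0,0],[0,0,0],[0,0,0]],"translation":[[0,0,-1],[0,0,-1],[0,0,-1],[0,0,-1],[0,0,-1]],"hand":[1,1,1,1,1]}'
python3 -m jog '{"delta_rot":[[0,0,0],[0,0,0],[0,0,0],[0,0,0],[0,0,0]],"translation":[[0,0,-50],[0,0,-100],[0,0,-140],[0,0,-140],[0,0,-140]],"hand":[1,1,1,1,1]}'
python3 -m jog '{"delta_rot":[[0,0,0],[0,0,0],[0,0,0],[0,0,0],[0,0,0]],"translation":[[-40,0,0],[-60,0,0],[-60,0,0],[-60,0,0],[-60,0,0]],"hand":[1,1,1,1,1]}'
python3 -c "
from h import *
shot('wrist','w7'); plan(663,-63.6,180,-7.8); crop('w7',120,0,520,300,'w7c',2)"
```

```text
t: 10.7
ee_pos: [510.4, -9.9, 53.7]
orientation: [-2.365, -2.068, 0.0]
ft_force: [0.3, -0.1, 0.7]
width: 87.6
t: 11.2
ee_pos: [510.8, -9.9, 194.6]
orientation: [2.364, 2.067, 0.002]
ft_force: [-0.8, -0.6, -0.8]
width: 88.1
t: 11.7
ee_pos: [501.9, -68.6, 193.0]
orientation: [-2.364, -2.067, 0.001]
ft_force: [-0.2, -0.1, -0.6]
width: 87.6
shift [ 26.3 158.9  13. ] rot [-0.001 -0.     0.003] F [ 0.8 -0.3  0.2] w 88.0 t 11.75 ee [502.  -68.5 193.2]
```

View pics/w7c.png

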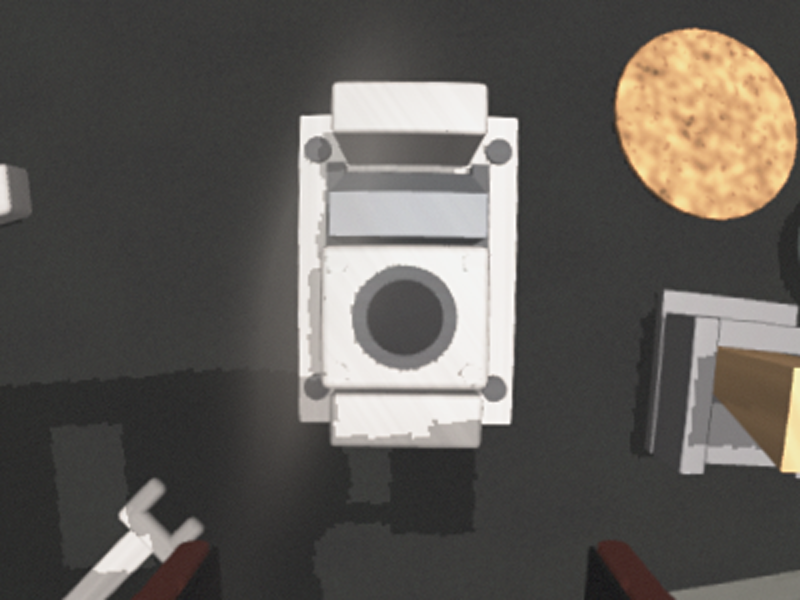

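```bash
python3 -m jog '{"delta_rot":[[0,0,0],[0,0,0],[0,0,0],[0,0,0],[0,0,0]],"translation":[[10,50,0],[20,100,0],[26,150,0],[26,159,0],[26,159,0]],"hand":[1,1,1,1,1]}'
python3 -m jog '{"delta_rot":[[0,0,0],[0,0,0],[0,0,0],[0,0,0]],"translation":[[-70,0,0],[-70,0,0],[-70,0,0],[-70,0,0]],"hand":[1,1,1,1]}'
python3 -c "
from h import *
shot('wrist','w8'); plan(663,-63.6,180,-7.8); crop('w8',170,30,470,255,'w8c',2.667)
for n,l in [('outer',[(332,83),(487,83),(487,131),(333,133)])]:
  print(n,[px2w('w7',u/2+120,v/2,88,True)[:2].round(1) for u,v in l], np.mean([px2w('w7',u/2+120,v/2,88,True)[:2] for u,v in l],0))
print('expect',512.7+57.5*.136,8.1+57.5*.99)
print('blk',np.mean([px2w('w7',u/2+120,v/2,102,True)[:2] for u,v in [(323,247),(486,247),(487,387),(323,387)]],0))
"
```

```text
t: 12.25
ee_pos: [664.3, -63.9, 192.8]
orientation: [-2.363, -2.069, 0.001]
ft_force: [0.5, 0.4, 0.7]
width: 87.6
t: 12.65
ee_pos: [652.8, -134.1, 193.9]
orientation: [-2.366, -2.065, 0.0]
ft_force: [-0.4, 0.4, 0.3]
width: 87.8
shift [70.6  0.3 14. ] rot [-0.    -0.001  0.002] F [ 0.9  0.4 -0.3] w 87.8 t 12.7 ee [ 653.2 -133.5  194. ]
outer [array([495.8,  77.4]), array([550.5,  70.3]), array([547.9,  52.2]), array([493.8,  58.5])] [522.01338232  64.58256615]
expect 520.5200000000001 65.02499999999999
blk [510.1765617  -10.54080259]
```

View pics/w8c.png

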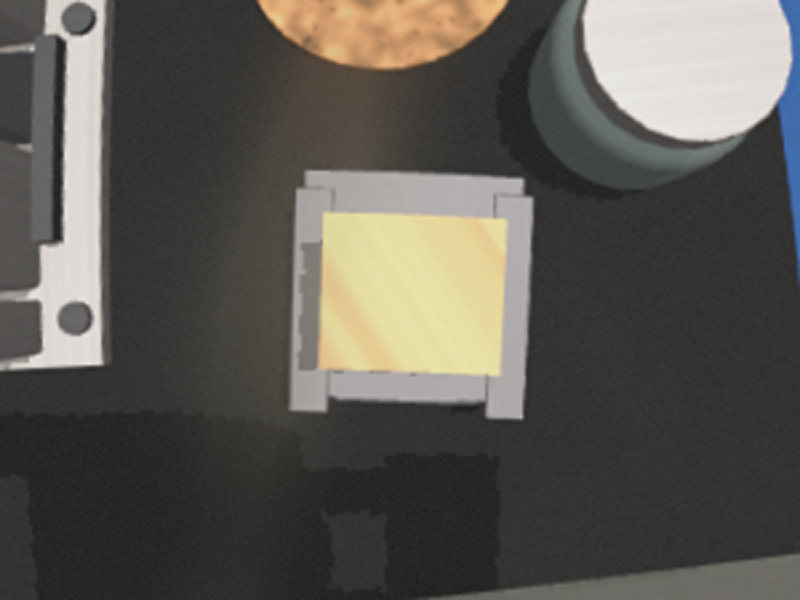

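```bash
python3 -c "
from h import *
p=np.array([px2w('w8',u/2.6667+170,v/2.6667+30,115,True)[:2] for u,v in [(322,212),(508,219),(501,376),(318,368)]])
print(p.round(1),p.mean(0)); d=[p[(i+1)%4]-p[i] for i in range(4)]
print([np.linalg.norm(x).round(1) for x in d],[((np.degrees(np.arctan2(x[1],x[0]))+45)%90-45).round(1) for x in d])
print('pad bottom edge etc',px2w('w8',382/2.6667+170,69/2.6667+30,6,True))
h=[px2w('w8',u/2.6667+170,v/2.6667+30,50,True)[:2].round(1) for u,v in [(297,187),(533,197),(523,418),(290,411)]];print(h)
"
```

```text
[[645.7 -41.3]
 [689.5 -48.8]
 [683.  -86.5]
 [639.4 -78.7]] [664.40032521 -63.8346143 ]
[np.float64(44.5), np.float64(38.3), np.float64(44.3), np.float64(37.9)] [np.float64(-9.8), np.float64(-9.8), np.float64(-10.2), np.float64(-9.5)]
pad bottom edge etc [665.63374522  17.96515712   6.        ]
[array([634.7, -25.8]), array([705.4, -38.3]), array([ 693.9, -106.1]), array([622.6, -94.3])]
```

```bash
python3 -c "
from h import *
plan(664.2,-60.4,160,-9.8); print(px2w('w8',685/2.667+170,60/2.667+30,90,True))"
```

```text
shift [73.9  1.1 34. ] rot [-0.    -0.001  0.037] F [ 0.9  0.4 -0.3] w 87.8 t 12.7 ee [ 653.2 -133.5  194. ]
[746.93464474  -6.94747043  90.        ]
```

```bash
python3 -m jog '{"delta_rot":[[0,0,0.037],[0,0,0.037],[0,0,0.037],[0,0,0.037],[0,0,0.037]],"translation":[[40,1,0],[74,1,20],[74,1,34],[74,1,34],[74,1,34]],"hand":[1,1,1,1,1]}'
python3 -c "
from h import *
plan(664.2,-60.4,66,-9.8)"
```

```text
t: 13.2
ee_pos: [664.6, -61.0, 159.8]
orientation: [-2.402, -2.024, 0.001]
ft_force: [-0.2, -0.6, -0.3]
width: 87.6
shift [ 0.5 -0.4 93.8] rot [-0.001  0.     0.001] F [-0.2 -0.6 -0.3] w 87.6 t 13.2 ee [664.6 -61.  159.8]
```

```bash
python3 -m jog '{"delta_rot":[[0,0,0],[0,0,0],[0,0,0],[0,0,0],[0,0,0]],"translation":[[0.5,0,40],[0.5,0,75],[0.5,0,94],[0.5,0,94],[0.5,0,94]],"hand":[1,1,1,1,1]}'
python3 -m jog '{"delta_rot":[[0,0,0],[0,0,0],[0,0,0],[0,0,0],[0,0,0]],"translation":[[0,0,0],[0,0,0],[0,0,0],[0,0,0],[0,0,0]],"hand":[1,1,-1,-1,-1]}'
python3 -m jog '{"delta_rot":[[0,0,0],[0,0,0],[0,0,0],[0,0,0],[0,0,0]],"translation":[[0,0,0],[0,0,0],[0,0,0],[0,0,0],[0,0,0]],"hand":[-1,-1,-1,-1,-1]}'
```

```text
t: 13.7
ee_pos: [665.6, -61.3, 66.8]
orientation: [2.403, 2.022, 0.001]
ft_force: [0.2, -0.1, 0.3]
width: 87.7
t: 14.2
ee_pos: [665.1, -60.5, 66.2]
orientation: [2.403, 2.024, 0.0]
ft_force: [0.6, -1.0, 0.4]
width: 67.6
t: 14.7
ee_pos: [665.0, -60.5, 65.8]
orientation: [-2.403, -2.024, 0.0]
ft_force: [-0.9, 0.2, -0.1]
width: 44.5
```

```bash
python3 -m jog '{"delta_rot":[[0,0,0],[0,0,0],[0,0,0],[0,0,0],[0,0,0]],"translation":[[0,0,-20],[0,0,-50],[0,0,-90],[0,0,-130],[0,0,-130]],"hand":[-1,-1,-1,-1,-1]}'
python3 -c "
from h import *
plan(517.1,38.2,196,-7.7)"
```

```text
t: 15.2
ee_pos: [668.5, -60.9, 202.1]
orientation: [2.397, 2.019, 0.011]
ft_force: [1.2, -0.0, -0.5]
width: 43.8
shift [  71.9 -166.1    4.5] rot [ 0.01  -0.    -0.037] F [ 1.2 -0.  -0.5] w 43.8 t 15.2 ee [668.5 -60.9 202.1]
```

```bash
python3 -m jog '{"delta_rot":[[0,0,-0.037],[0,0,-0.037],[0,0,-0.037],[0,0,-0.037],[0,0,-0.037]],"translation":[[20,-45,0],[40,-90,0],[60,-135,0],[72,-165,0],[72,-165,0]],"hand":[-1,-1,-1,-1,-1]}'
python3 -m jog '{"delta_rot":[[0,0,0],[0,0,0],[0,0,0],[0,0,0],[0,0,0]],"translation":[[0,0,0],[0,0,0],[0,0,0],[0,0,0],[0,0,0]],"hand":[-1,-1,-1,-1,-1]}'
python3 -c "
from h import *
plan(517.1,38.2,146,-7.7)"
```

```text
t: 15.7
ee_pos: [510.0, 40.1, 194.6]
orientation: [-2.36, -2.068, 0.006]
ft_force: [-0.3, -0.5, -1.8]
width: 43.7
t: 16.2
ee_pos: [515.0, 38.2, 195.6]
orientation: [-2.366, -2.067, 0.0]
ft_force: [-0.8, -0.6, -1.5]
width: 43.8
shift [ 0.3  2.  49.6] rot [-0.  0. -0.] F [-0.8 -0.6 -1.5] w 43.8 t 16.2 ee [515.   38.2 195.6]
```

```bash
python3 -m jog '{"delta_rot":[[0,0,0],[0,0,0],[0,0,0],[0,0,0],[0,0,0]],"translation":[[0,2,25],[0,2,42],[0,2,42],[0,2,42],[0,2,42]],"hand":[-1,-1,-1,-1,-1]}'
python3 -m jog '{"delta_rot":[[0,0,0],[0,0,0],[0,0,0],[0,0,0],[0,0,0]],"translation":[[0,0,0],[0,0,0],[0,0,0],[0,0,0],[0,0,0]],"hand":[-1,-1,-1,-1,-1]}'
python3 -c "
from h import *
plan(517.1,38.2,108,-7.7);shot('wrist','w9');crop('w9',220,100,420,250,'w9c',4)"
```

```text
t: 16.7
ee_pos: [517.4, 38.2, 154.7]
orientation: [2.365, 2.067, 0.002]
ft_force: [0.0, 0.8, -0.7]
width: 44.0
t: 17.2
ee_pos: [516.7, 38.3, 154.0]
orientation: [2.365, 2.068, 0.0]
ft_force: [-1.1, 0.1, -0.8]
width: 43.8
shift [-0.   0.4 46. ] rot [ 0. -0.  0.] F [-1.1  0.1 -0.8] w 43.8 t 17.2 ee [516.7  38.3 154. ]
```

View pics/w9c.png

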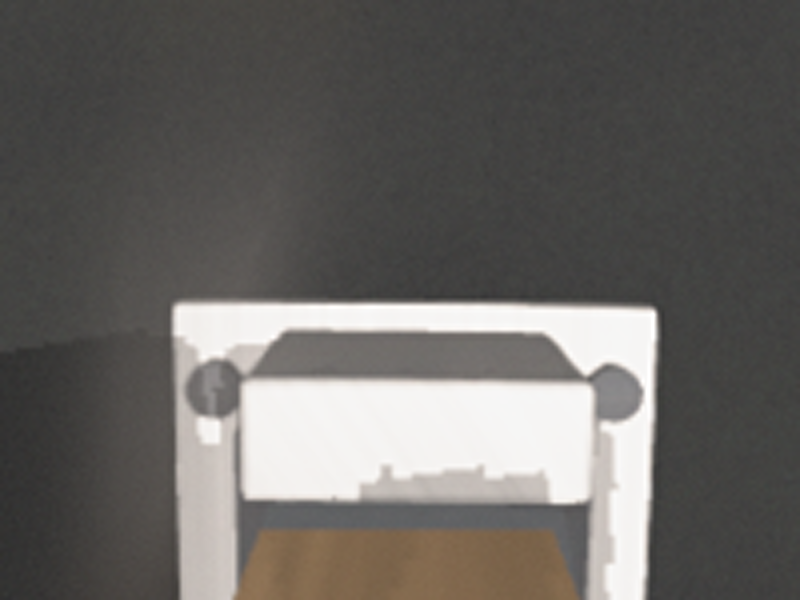

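```bash
python3 -c "
from h import *
f=lambda u,v,z:px2w('w9',u/4+220,v/4+100,z,True)[:2]
a=np.radians(-7.7);M=np.array([[np.cos(a),np.sin(a)],[-np.sin(a),np.cos(a)]])
e=[f(245,500,88),f(593,500,88)];w=[f(260,530,98),f(553,530,98)]
c=M@np.mean(e,0);g=M@np.mean(w,0);print('cheek edge',np.mean(e,0),'wedge flat foot',np.mean(w,0),'wedge rel to cheek in fixture',g-c, np.linalg.norm(e[1]-e[0]),np.linalg.norm(w[1]-w[0]))"
```

```text
cheek edge [521.21532284  56.05079168] wedge flat foot [518.93100256  53.94139896] wedge rel to cheek in fixture [-1.98109354 -2.39644011] 54.69521710536435 44.1784897151153
```

```bash
python3 -m jog '{"delta_rot":[[0,0,0],[0,0,0],[0,0,0],[0,0,0],[0,0,0]],"translation":[[1.2,2,10],[1.2,2,20],[1.2,2,30],[1.2,2,35],[1.2,2,35]],"hand":[-1,-1,-1,-1,-1]}'
python3 -m jog '{"delta_rot":[[0,0,0],[0,0,0],[0,0,0],[0,0,0]],"translation":[[0,0,2],[0,0,4],[0,0,4],[0,0,4]],"hand":[-1,-1,-1,-1]}'
python3 -m jog '{"delta_rot":[[0,0,0],[0,0,0],[0,0,0],[0,0,0]],"translation":[[0,0,2],[0,0,4],[0,0,4],[0,0,4]],"hand":[-1,-1,-1,-1]}'
```

```text
t: 17.75
ee_pos: [517.9, 39.2, 117.5]
orientation: [-2.364, -2.067, 0.003]
ft_force: [-0.6, 0.1, -1.5]
width: 44.1
t: 18.15
ee_pos: [518.8, 39.1, 115.0]
orientation: [2.365, 2.068, 0.0]
ft_force: [0.0, -2.8, -1.7]
width: 44.2
t: 18.55
ee_pos: [518.8, 39.1, 110.7]
orientation: [2.365, 2.068, 0.0]
ft_force: [1.4, -2.1, -2.2]
width: 43.9
```

```bash
python3 -m jog '{"delta_rot":[[0,0,0],[0,0,0],[0,0,0]],"translation":[[0,0,2],[0,0,2],[0,0,2]],"hand":[-1,-1,-1]}'
python3 -m jog '{"delta_rot":[[0,0,0],[0,0,0],[0,0,0]],"translation":[[0,0,2],[0,0,2],[0,0,2]],"hand":[-1,-1,-1]}'
```

```text
t: 18.85
ee_pos: [518.7, 39.2, 108.7]
orientation: [-2.365, -2.068, 0.0]
ft_force: [1.1, -2.2, -1.7]
width: 43.7
t: 19.15
ee_pos: [518.8, 39.2, 106.7]
orientation: [-2.365, -2.068, 0.0]
ft_force: [1.0, -1.7, -2.4]
width: 43.8
```

```bash
python3 -m jog '{"delta_rot":[[0,0,0],[0,0,0],[0,0,0]],"translation":[[0,0,2],[0,0,2],[0,0,2]],"hand":[-1,-1,-1]}'
python3 -m jog '{"delta_rot":[[0,0,0],[0,0,0],[0,0,0]],"translation":[[0,0,1.5],[0,0,1.5],[0,0,1.5]],"hand":[-1,-1,-1]}'
```

```text
t: 19.45
ee_pos: [519.0, 39.2, 105.2]
orientation: [2.365, 2.067, 0.001]
ft_force: [-1.5, -3.1, 5.3]
width: 44.2
t: 19.75
ee_pos: [519.2, 39.1, 103.9]
orientation: [2.365, 2.067, 0.001]
ft_force: [-1.3, -3.0, 6.8]
width: 44.1
```

```bash
python3 -m jog '{"delta_rot":[[0,0,0],[0,0,0],[0,0,0],[0,0,0],[0,0,0]],"translation":[[0,0,0],[0,0,0],[0,0,0],[0,0,0],[0,0,0]],"hand":[1,1,1,1,1]}'
python3 -m jog '{"delta_rot":[[0,0,0],[0,0,0],[0,0,0],[0,0,0],[0,0,0]],"translation":[[0,0,-30],[0,0,-80],[0,0,-120],[0,0,-120],[0,0,-120]],"hand":[1,1,1,1,1]}'
python3 -m jog '{"delta_rot":[[0,0,0],[0,0,0],[0,0,0],[0,0,0],[0,0,0]],"translation":[[-45,0,0],[-70,0,0],[-70,0,0],[-70,0,0],[-70,0,0]],"hand":[1,1,1,1,1]}'
python3 -c "
from h import *
plan(610,300,220,0);shot('wrist','w10');crop('w10',220,0,420,150,'w10c',4)"
```

```text
t: 20.25
ee_pos: [518.7, 39.3, 103.3]
orientation: [-2.365, -2.068, 0.0]
ft_force: [-0.6, -0.4, -0.6]
width: 80.2
t: 20.75
ee_pos: [519.2, 39.2, 224.1]
orientation: [2.364, 2.067, 0.003]
ft_force: [-0.5, -1.0, -2.2]
width: 87.9
t: 21.25
ee_pos: [509.0, -29.5, 222.4]
orientation: [-2.364, -2.067, 0.002]
ft_force: [0.2, -0.4, 0.0]
width: 87.5
shift [340.   56.1   2.4] rot [-0.002 -0.    -0.134] F [ 0.2 -0.4  0. ] w 87.5 t 21.25 ee [509.  -29.5 222.4]
```

View pics/w10c.png

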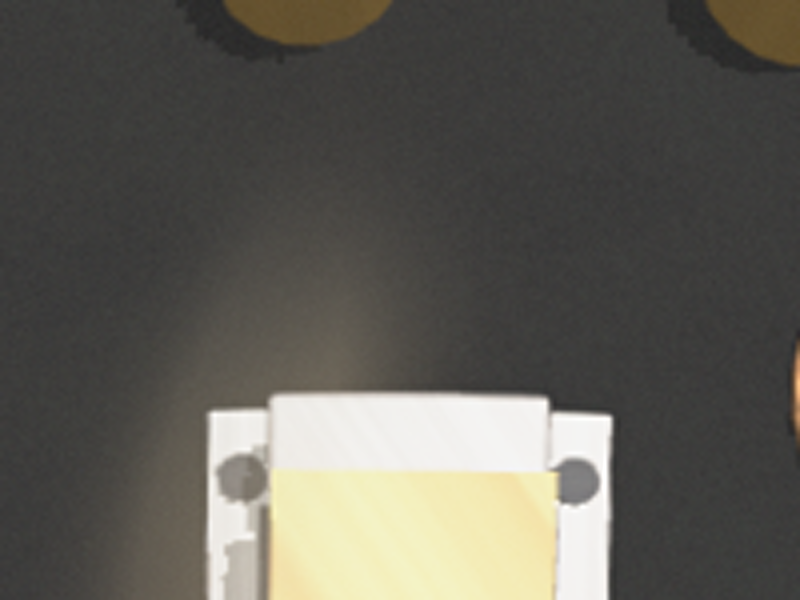

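```bash
python3 -m jog '{"delta_rot":[[0,0,-0.134],[0,0,-0.134],[0,0,-0.134],[0,0,-0.134],[0,0,-0.134]],"translation":[[45,10,0],[90,20,0],[135,30,0],[180,40,0],[200,46,0]],"hand":[1,1,1,1,1]}'
python3 -c "
from h import *
print(px2w('w3',525,273,100,True).round(1), 'bush', px2w('w3',430,235,60,True).round(1))
plan(610,280,220,0)"
```

```text
t: 21.8
ee_pos: [582.3, 166.2, 223.1]
orientation: [-2.217, -2.225, -0.001]
ft_force: [-0.0, -0.6, -0.4]
width: 87.9
[604.6 317.7 100. ] bush [517.8 328.7  60. ]
shift [113.7  28.1   3.2] rot [ 0.    -0.001  0.004] F [-0.  -0.6 -0.4] w 87.9 t 21.8 ee [582.3 166.2 223.1]
```

```bash
python3 -m jog '{"delta_rot":[[0,0,0],[0,0,0],[0,0,0],[0,0,0],[0,0,0]],"translation":[[40,0,0],[80,0,0],[90,-10,0],[90,-10,0],[90,-10,0]],"hand":[1,1,1,1,1]}'
python3 -m jog '{"delta_rot":[[0,0,0],[0,0,0],[0,0,0],[0,0,0],[0,0,0]],"translation":[[0,0,0],[0,0,0],[0,0,0],[0,0,0],[0,0,0]],"hand":[1,1,1,1,1]}'
python3 -c "
from h import *
shot('wrist','w11');plan(610,280,220,0);crop('w11',120,0,520,300,'w11c',2)"
```

```text
t: 22.3
ee_pos: [571.2, 251.2, 223.1]
orientation: [2.221, 2.222, -0.002]
ft_force: [0.5, 0.3, 0.5]
width: 87.9
t: 22.8
ee_pos: [571.9, 251.5, 223.4]
orientation: [-2.222, -2.221, -0.0]
ft_force: [0.1, 0.4, -0.2]
width: 87.8
shift [28.3 38.2  3.4] rot [ 0. -0. -0.] F [-0.3 -0.6  0.1] w 87.7 t 22.85 ee [571.8 251.7 223.4]
```

View pics/w11c.png

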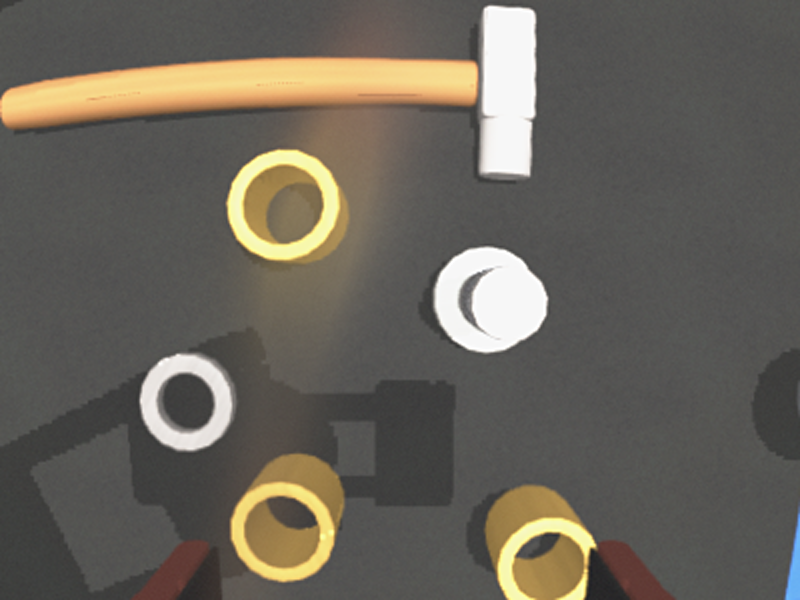

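```bash
python3 -c "
from h import *
f=lambda u,v,z:px2w('w11',u/2+120,v/2,z,True)[:2].round(1)
print('drv top',f(510,303,100),'disc',f(486,300,22),'bushes',f(284,205,60),f(284,531,60),f(547,562,60),'hammer end',f(505,178,15),'flange',f(187,402,12))
d=f(510,303,100);print(d)
plan(609,313,160,0)"
```

```text
drv top [612.7 314.6] disc [612.1 314. ] bushes [520.4 357. ] [516.6 209.3] [640.2 193.7] hammer end [622.  375.5] flange [459.4 262.9]
[612.7 314.6]
shift [61.3 37.1 63.4] rot [ 0. -0. -0.] F [-0.3 -0.6  0.1] w 87.7 t 22.85 ee [571.8 251.7 223.4]
```

```bash
python3 -m jog '{"delta_rot":[[0,0,0],[0,0,0],[0,0,0],[0,0,0],[0,0,0]],"translation":[[40,25,20],[61.5,39.5,63],[61.5,39.5,63],[61.5,39.5,63],[61.5,39.5,63]],"hand":[1,1,1,1,1]}'
python3 -m jog '{"delta_rot":[[0,0,0],[0,0,0],[0,0,0],[0,0,0],[0,0,0]],"translation":[[0,0,40],[0,0,80],[0,0,110],[0,0,118],[0,0,118]],"hand":[1,1,1,1,1]}'
python3 -m jog '{"delta_rot":[[0,0,0],[0,0,0],[0,0,0],[0,0,0],[0,0,0]],"translation":[[0,0,0],[0,0,0],[0,0,0],[0,0,0],[0,0,0]],"hand":[1,1,-1,-1,-1]}'
python3 -m jog '{"delta_rot":[[0,0,0],[0,0,0],[0,0,0],[0,0,0],[0,0,0]],"translation":[[0,0,0],[0,0,0],[0,0,0],[0,0,0],[0,0,0]],"hand":[-1,-1,-1,-1,-1]}'
```

```text
t: 23.35
ee_pos: [611.5, 313.1, 161.7]
orientation: [2.221, 2.221, 0.002]
ft_force: [0.9, -0.3, 0.3]
width: 87.7
t: 23.85
ee_pos: [611.4, 313.0, 43.3]
orientation: [2.222, 2.221, 0.0]
ft_force: [-0.3, 0.1, 0.6]
width: 87.5
t: 24.35
ee_pos: [611.4, 313.5, 42.9]
orientation: [2.221, 2.221, 0.001]
ft_force: [0.5, -0.0, -0.6]
width: 67.4
t: 24.85
ee_pos: [611.8, 313.5, 42.5]
orientation: [2.221, 2.221, 0.002]
ft_force: [0.3, 0.4, -3.6]
width: 29.7
```

```bash
python3 -m jog '{"delta_rot":[[0,0,0],[0,0,0],[0,0,0],[0,0,0],[0,0,0]],"translation":[[0,0,-40],[0,0,-90],[0,0,-140],[0,0,-190],[0,0,-190]],"hand":[-1,-1,-1,-1,-1]}'
python3 -m jog '{"delta_rot":[[0,0,0],[0,0,0],[0,0,0],[0,0,0],[0,0,0]],"translation":[[-45,-20,0],[-90,-40,0],[-135,-60,0],[-180,-75,0],[-200,-80,0]],"hand":[-1,-1,-1,-1,-1]}'
python3 -c "
from h import *
plan(517.1,38.5,215,0)"
```

```text
t: 25.35
ee_pos: [614.8, 315.2, 240.5]
orientation: [2.219, 2.219, 0.019]
ft_force: [1.3, -0.0, -3.3]
width: 29.7
t: 25.85
ee_pos: [527.9, 110.2, 230.6]
orientation: [-2.222, -2.218, 0.007]
ft_force: [1.4, -0.3, -3.3]
width: 29.7
shift [-71.7 -10.6  15.8] rot [-0.005  0.002 -0.001] F [ 1.4 -0.3 -3.3] w 29.7 t 25.85 ee [527.9 110.2 230.6]
```

```bash
python3 -m jog '{"delta_rot":[[0,0,0],[0,0,0],[0,0,0],[0,0,0],[0,0,0]],"translation":[[-40,-8,0],[-72,-14,0],[-72,-14,10],[-72,-14,16],[-72,-14,16]],"hand":[-1,-1,-1,-1,-1]}'
python3 -m jog '{"delta_rot":[[0,0,0],[0,0,0],[0,0,0],[0,0,0],[0,0,0]],"translation":[[0,0,0],[0,0,0],[0,0,0],[0,0,0],[0,0,0]],"hand":[-1,-1,-1,-1,-1]}'
python3 -c "
from h import *
plan(517.1,38.5,200,0)"
```

```text
t: 26.35
ee_pos: [516.1, 41.8, 214.6]
orientation: [-2.22, -2.22, 0.004]
ft_force: [-0.6, 0.0, -3.1]
width: 29.6
t: 26.85
ee_pos: [517.3, 41.6, 216.5]
orientation: [2.221, 2.222, 0.0]
ft_force: [-0.1, 0.1, -3.7]
width: 29.4
shift [-3.1 -0.2 16.5] rot [0. 0. 0.] F [-0.1  0.1 -3.7] w 29.4 t 26.85 ee [517.3  41.6 216.5]
```

```bash
python3 -m jog '{"delta_rot":[[0,0,0],[0,0,0],[0,0,0],[0,0,0],[0,0,0]],"translation":[[-3,0,8],[-3,0,16],[-3,0,18],[-3,0,18],[-3,0,18]],"hand":[-1,-1,-1,-1,-1]}'
for i in 1 2 3 4; do
python3 -m jog '{"delta_rot":[[0,0,0],[0,0,0]],"translation":[[0,0,2],[0,0,2]],"hand":[-1,-1]}' | grep -E "ee_pos|force|width"; done
```

```text
t: 27.35
ee_pos: [517.3, 38.3, 198.2]
orientation: [-2.221, -2.221, 0.0]
ft_force: [-0.2, 0.3, -3.7]
width: 29.5
ee_pos: [517.2, 38.4, 196.3]
ft_force: [0.1, -0.2, -2.7]
width: 29.6
ee_pos: [517.6, 38.4, 194.7]
ft_force: [-0.2, -0.5, 0.4]
width: 29.8
ee_pos: [517.7, 38.4, 192.7]
ft_force: [0.7, -0.3, 2.7]
width: 29.6
ee_pos: [517.7, 38.4, 190.5]
ft_force: [0.4, -1.0, 3.5]
width: 29.4
```

```bash
for i in 1 2 3 4 5 6 7; do
python3 -m jog '{"delta_rot":[[0,0,0],[0,0,0]],"translation":[[0,0,2],[0,0,2]],"hand":[-1,-1]}' | grep -E "ee_pos|force|width" | tr '\n' ' '; echo; done
```

```text
ee_pos: [517.5, 38.4, 188.3] ft_force: [0.8, 0.3, 2.6] width: 29.7 
ee_pos: [517.4, 38.4, 186.1] ft_force: [1.4, 0.1, 1.4] width: 29.5 
ee_pos: [517.2, 38.4, 184.1] ft_force: [1.5, 0.5, 0.2] width: 29.5 
ee_pos: [517.4, 38.4, 182.5] ft_force: [0.7, 0.8, 4.4] width: 29.4 
ee_pos: [517.5, 38.4, 180.7] ft_force: [1.1, 0.5, 6.7] width: 29.9 
ee_pos: [517.6, 38.4, 178.9] ft_force: [0.4, 0.3, 7.5] width: 29.3 
ee_pos: [517.7, 38.4, 177.0] ft_force: [-0.1, 0.3, 9.3] width: 29.9
```

```bash
for i in 1 2 3 4 5; do
python3 -m jog '{"delta_rot":[[0,0,0],[0,0,0]],"translation":[[0,0,2],[0,0,2]],"hand":[-1,-1]}' | grep -E "ee_pos|force|width" | tr '\n' ' '; echo; done
python3 -c "
from h import *
shot('side','s2'); crop('side0',200,130,400,280,'x',1)
a=load('s2')[0][140:290,240:440,::-1]; cv2.imwrite('pics/s2c.png',cv2.resize(a,(800,600),interpolation=cv2.INTER_CUBIC))"
```

```text
ee_pos: [517.8, 38.4, 175.1] ft_force: [0.0, 0.4, 9.4] width: 30.0 
ee_pos: [517.9, 38.4, 173.0] ft_force: [0.0, 0.3, 9.2] width: 29.6 
ee_pos: [517.9, 38.4, 171.1] ft_force: [0.4, -0.4, 9.0] width: 29.7 
ee_pos: [517.9, 38.4, 169.1] ft_force: [0.9, 0.4, 8.5] width: 29.8 
ee_pos: [518.2, 38.5, 168.5] ft_force: [-3.8, 0.7, 22.4] width: 29.5
```

```bash
for i in 1 2 3; do
python3 -m jog '{"delta_rot":[[0,0,0],[0,0,0]],"translation":[[0,0,2],[0,0,2]],"hand":[-1,-1]}' | grep -E "ee_pos|force|width" | tr '\n' ' '; echo; done
```

```text
ee_pos: [518.5, 38.9, 167.6] ft_force: [-7.3, 2.1, 32.9] width: 30.1 
ee_pos: [518.5, 39.1, 166.0] ft_force: [-8.6, 2.5, 37.5] width: 29.7 
ee_pos: [518.5, 39.3, 164.1] ft_force: [-9.0, 4.4, 38.9] width: 29.8
```

View pics/s2c.png

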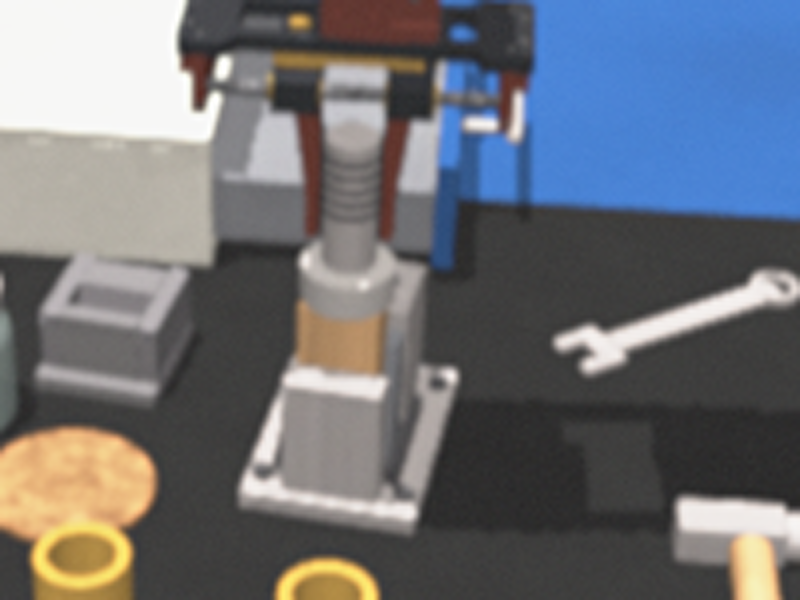

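```bash
python3 -m jog '{"delta_rot":[[0,0,0],[0,0,0],[0,0,0],[0,0,0],[0,0,0]],"translation":[[0,0,-15],[0,0,-40],[0,0,-40],[0,0,-40],[0,0,-40]],"hand":[-1,-1,-1,-1,-1]}'
python3 -c "
from h import *
shot('wrist','w12')
plan(669.5,68.5,200,0)"
```

```text
t: 31.7
ee_pos: [515.9, 38.3, 198.7]
orientation: [-2.22, -2.22, 0.004]
ft_force: [0.2, -0.2, -3.3]
width: 29.4
shift [ 30.2 153.5  -1.8] rot [-0.003  0.    -0.   ] F [ 0.7 -0.1 -2.6] w 29.8 t 31.75 ee [516.   38.3 198.7]
```

```bash
python3 -m jog '{"delta_rot":[[0,0,0],[0,0,0],[0,0,0],[0,0,0],[0,0,0]],"translation":[[10,45,0],[20,90,0],[30,135,0],[30,154,0],[30,154,0]],"hand":[-1,-1,-1,-1,-1]}'
python3 -m jog '{"delta_rot":[[0,0,0],[0,0,0],[0,0,0],[0,0,0],[0,0,0]],"translation":[[0,0,0],[0,0,50],[0,0,100],[0,0,130],[0,0,130]],"hand":[-1,-1,-1,-1,-1]}'
python3 -m jog '{"delta_rot":[[0,0,0],[0,0,0],[0,0,0]],"translation":[[0,0,0],[0,0,0],[0,0,0]],"hand":[-1,-1,-1]}'
python3 -c "
from h import *
plan(669.5,68.5,48,0)"
```

```text
t: 32.25
ee_pos: [672.9, 68.5, 198.2]
orientation: [-2.221, -2.221, 0.001]
ft_force: [-0.9, -0.1, -3.0]
width: 29.7
t: 32.75
ee_pos: [665.5, 67.8, 65.2]
orientation: [-2.217, -2.216, 0.013]
ft_force: [-0.3, 0.7, -4.3]
width: 29.7
t: 33.05
ee_pos: [672.7, 68.5, 73.0]
orientation: [2.22, 2.22, 0.005]
ft_force: [0.8, 0.5, -4.1]
width: 29.4
shift [ 0.  -3.3 25. ] rot [ 0.004 -0.    -0.   ] F [ 0.8  0.5 -4.1] w 29.4 t 33.05 ee [672.7  68.5  73. ]
```

```bash
python3 -m jog '{"delta_rot":[[0,0,0],[0,0,0],[0,0,0],[0,0,0],[0,0,0]],"translation":[[0,-2,6],[0,-2,12],[0,-2,16],[0,-2,16],[0,-2,16]],"hand":[-1,-1,-1,-1,-1]}'
for i in 1 2 3 4; do
python3 -m jog '{"delta_rot":[[0,0,0],[0,0,0]],"translation":[[0,0,2],[0,0,2]],"hand":[-1,-1]}' | grep -E "ee_pos|force" | tr '\n' ' '; echo; done
```

```text
t: 33.55
ee_pos: [669.1, 68.4, 54.0]
orientation: [-2.221, -2.221, 0.001]
ft_force: [0.5, 0.4, -3.5]
width: 29.7
ee_pos: [669.2, 68.4, 52.1] ft_force: [-0.4, 0.4, -3.5] 
ee_pos: [669.1, 68.4, 50.1] ft_force: [-0.2, -0.1, -3.3] 
ee_pos: [669.0, 68.4, 48.1] ft_force: [-0.2, -0.8, -4.5] 
ee_pos: [669.0, 68.4, 46.1] ft_force: [-0.9, 0.3, -3.6]
```

```bash
for i in 1 2 3; do
python3 -m jog '{"delta_rot":[[0,0,0],[0,0,0]],"translation":[[0,0,1.5],[0,0,1.5]],"hand":[-1,-1]}' | grep -E "ee_pos|force" | tr '\n' ' '; echo; done
```

```text
ee_pos: [669.4, 68.4, 45.1] ft_force: [-0.7, 0.2, -0.9] 
ee_pos: [669.5, 68.3, 45.0] ft_force: [-5.1, -1.5, 9.1] 
ee_pos: [669.6, 68.2, 44.9] ft_force: [-8.1, -1.6, 20.3]
```

```bash
python3 -m jog '{"delta_rot":[[0,0,0],[0,0,0],[0,0,0],[0,0,0],[0,0,0]],"translation":[[0,0,-4],[0,0,-4],[0,0,-4],[0,0,-4],[0,0,-4]],"hand":[-1,1,1,1,1]}'
python3 -m jog '{"delta_rot":[[0,0,0],[0,0,0],[0,0,0],[0,0,0],[0,0,0]],"translation":[[0,0,0],[0,0,-50],[0,0,-100],[0,0,-150],[0,0,-150]],"hand":[1,1,1,1,1]}'
python3 -m jog '{"delta_rot":[[0,0,0],[0,0,0],[0,0,0],[0,0,0],[0,0,0]],"translation":[[-30,-10,0],[-30,-10,0],[-30,-10,0],[-30,-10,0],[-30,-10,0]],"hand":[1,1,1,1,1]}'
cat >> h.py <<'E'
def bushes(fn,zs=60,fish=True,top=330):
    im=load(fn)[0]; hsv=cv2.cvtColor(im,cv2.COLOR_RGB2HSV)
    m=cv2.inRange(hsv,(18,110,60),(33,255,255)); m[top:]=0
    n,l,s,c=cv2.connectedComponentsWithStats(m)
    for i in range(1,n):
        if s[i,4]>150: print('yellow px',c[i].round(0),s[i].tolist(),'->',px2w(fn,*c[i],45,fish)[:2].round(0))
E
python3 -c "
from h import *
shot('wrist','w13'); bushes('w13'); bushes('w11'); im=load('w11')[0]
for u,v in [(262,76),(262,130)]: print(cv2.cvtColor(im,cv2.COLOR_RGB2HSV)[v,u])
plan(639,192.4,150,0)
shot('scene','s3'); print('scene');bushes('s3',fish=False,top=480)"
```

```text
t: 35.45
ee_pos: [669.2, 68.4, 45.6]
orientation: [-2.221, -2.221, 0.0]
ft_force: [0.0, 0.6, -0.3]
width: 58.3
t: 35.95
ee_pos: [673.8, 68.8, 204.0]
orientation: [2.215, 2.215, 0.016]
ft_force: [0.8, -0.6, 0.2]
width: 87.6
t: 36.45
ee_pos: [659.3, 39.0, 195.3]
orientation: [-2.22, -2.222, 0.001]
ft_force: [0.7, -0.4, -0.2]
width: 88.0
yellow px [164.  43.] [128, 11, 72, 63, 3127] -> [520. 204.]
yellow px [300.  48.] [268, 15, 63, 69, 2406] -> [641. 189.]
yellow px [129. 325.] [117, 318, 26, 12, 220] -> [459. -67.]
yellow px [513. 325.] [501, 318, 25, 12, 220] -> [859. -66.]
yellow px [235.  41.] [121, 30, 237, 27, 2701] -> [492. 420.]
yellow px [275. 113.] [233, 75, 61, 57, 419] -> [530. 349.]
yellow px [256.  98.] [241, 82, 41, 41, 700] -> [513. 363.]
yellow px [264. 259.] [235, 227, 57, 64, 2455] -> [516. 211.]
yellow px [389. 273.] [363, 243, 56, 64, 1855] -> [638. 197.]
yellow px [129. 325.] [117, 318, 26, 12, 221] -> [353. 130.]
yellow px [513. 325.] [501, 318, 25, 12, 222] -> [790. 130.]
[ 30  80 251]
[ 20 131 170]
shift [153.4 -20.2  45.4] rot [-0.    -0.     0.001] F [-0.2  0.2  0. ] w 87.7 t 36.5 ee [659.3  39.  195.4]
scene
yellow px [574.  82.] [501, 0, 139, 196, 18841] -> [-317. 1039.]
yellow px [435. 243.] [425, 229, 22, 30, 528] -> [535. 353.]
yellow px [380. 245.] [371, 230, 20, 30, 501] -> [532. 204.]
yellow px [380. 278.] [370, 263, 22, 31, 580] -> [656. 188.]
```

```bash
python3 -m jog '{"delta_rot":[[0,0,0],[0,0,0],[0,0,0],[0,0,0],[0,0,0]],"translation":[[45,-6,0],[90,-12,0],[135,-20,20],[153,-20,45],[153,-20,45]],"hand":[1,1,1,1,1]}'
python3 -m jog '{"delta_rot":[[0,0,0],[0,0,0],[0,0,0],[0,0,0],[0,0,0]],"translation":[[0,0,0],[0,0,0],[0,0,40],[0,0,80],[0,0,80]],"hand":[1,1,1,1,1]}'
python3 -c "
from h import *
plan(639,192.4,21,0)"
```

```text
t: 37.05
ee_pos: [636.7, 193.9, 147.5]
orientation: [-2.215, -2.224, 0.007]
ft_force: [-0.4, -0.7, -0.4]
width: 87.8
t: 37.55
ee_pos: [636.4, 189.1, 67.0]
orientation: [-2.221, -2.217, 0.011]
ft_force: [0.1, 0.2, 0.0]
width: 87.5
shift [ 3.4  2.9 46. ] rot [-0.007  0.002 -0.002] F [0.1 0.2 0. ] w 87.5 t 37.55 ee [636.4 189.1  67. ]
```

```bash
python3 -m jog '{"delta_rot":[[0,0,0],[0,0,0],[0,0,0],[0,0,0],[0,0,0]],"translation":[[1,1,20],[1,1,45],[1,1,48],[1,1,48],[1,1,48]],"hand":[1,1,1,1,1]}'
python3 -m jog '{"delta_rot":[[0,0,0],[0,0,0],[0,0,0],[0,0,0],[0,0,0]],"translation":[[0,0,0],[0,0,0],[0,0,0],[0,0,0],[0,0,0]],"hand":[-1,-1,-1,-1,-1]}'
python3 -m jog '{"delta_rot":[[0,0,0],[0,0,0],[0,0,0],[0,0,0],[0,0,0]],"translation":[[0,0,-40],[0,0,-90],[0,0,-140],[0,0,-190],[0,0,-190]],"hand":[-1,-1,-1,-1,-1]}'
python3 -c "
from h import *
plan(540,-254,210,0)"
```

```text
t: 38.05
ee_pos: [641.7, 192.4, 25.1]
orientation: [2.221, 2.22, 0.004]
ft_force: [0.1, -0.2, 0.4]
width: 87.7
t: 38.55
ee_pos: [640.6, 192.5, 23.1]
orientation: [2.221, 2.221, 0.001]
ft_force: [3.6, -0.8, 0.7]
width: 51.0
t: 39.05
ee_pos: [644.1, 193.6, 220.6]
orientation: [2.217, 2.217, 0.017]
ft_force: [1.7, 0.0, -3.4]
width: 50.2
shift [-447.6 -104.3    7.9] rot [ 0.012 -0.003  0.   ] F [ 1.7  0.  -3.4] w 50.2 t 39.05 ee [644.1 193.6 220.6]
```

```bash
python3 -m jog '{"delta_rot":[[0,0,0],[0,0,0],[0,0,0],[0,0,0],[0,0,0]],"translation":[[-45,-10,0],[-90,-20,0],[-135,-30,0],[-180,-40,0],[-224,-52,0]],"hand":[-1,-1,-1,-1,-1]}'
python3 -m jog '{"delta_rot":[[0,0,0],[0,0,0],[0,0,0],[0,0,0],[0,0,0]],"translation":[[-45,-10,0],[-90,-20,0],[-135,-30,0],[-180,-40,0],[-180,-52,0]],"hand":[-1,-1,-1,-1,-1]}'
python3 -m jog '{"delta_rot":[[0,0,0],[0,0,0],[0,0,0],[0,0,0]],"translation":[[0,0,0],[0,0,0],[0,0,0],[0,0,0]],"hand":[-1,-1,-1,-1]}'
python3 -c "
from h import *
shot('wrist','w14')
plan(540,-254,210,0)
shot('scene','s4')
a=load('scene0')[0][190:280,110:260,::-1]; b=load('w1')[0][60:270,350:600,::-1]
cv2.imwrite('pics/dr.png',cv2.resize(b,(750,630),interpolation=cv2.INTER_CUBIC)[:600])"
```

```text
t: 39.55
ee_pos: [586.7, -33.2, 211.2]
orientation: [-2.22, -2.22, 0.003]
ft_force: [1.7, -0.1, -3.9]
width: 50.2
t: 40.05
ee_pos: [535.1, -216.0, 211.5]
orientation: [2.226, 2.217, -0.002]
ft_force: [-0.3, 0.4, -3.7]
width: 50.4
t: 40.45
ee_pos: [536.8, -210.5, 212.7]
orientation: [-2.219, -2.223, -0.0]
ft_force: [-1.7, -0.1, -3.5]
width: 50.4
shift [-43.4   3.2   2.8] rot [ 0.    -0.     0.002] F [-0.5  0.6 -4.3] w 50.2 t 40.5 ee [ 536.8 -210.6  212.8]
```

```bash
python3 -c "
from h import *
for p in [(472,-194,74),(472,-454,74),(458,-174,74),(458,-474,74),(615,-174,98),(615,-474,98),(423,-259,66),(423,-389,66),(540,-324,20)]: print(p,np.round(w2px('w1',p,True),0))
im=load('w1')[0]
for u in (400,470,530): print(u,[(v,im[v,u].tolist()) for v in range(85,256,3)])
" | cut -c1-2600
```

```text
(472, -194, 74) [387. 211.]
(472, -454, 74) [557. 215.]
(458, -174, 74) [371. 221.]
(458, -474, 74) [566. 225.]
(615, -174, 98) [376.  94.]
(615, -474, 98) [584. 118.]
(423, -259, 66) [431. 246.]
(423, -389, 66) [514. 246.]
(540, -324, 20) [469. 159.]
400 [(85, [230, 233, 236]), (88, [230, 232, 235]), (91, [232, 234, 237]), (94, [107, 107, 107]), (97, [117, 118, 120]), (100, [116, 117, 120]), (103, [116, 117, 120]), (106, [116, 118, 119]), (109, [118, 119, 121]), (112, [170, 171, 173]), (115, [169, 170, 172]), (118, [170, 171, 174]), (121, [168, 170, 173]), (124, [169, 168, 173]), (127, [170, 172, 175]), (130, [168, 168, 171]), (133, [168, 170, 173]), (136, [166, 167, 171]), (139, [165, 167, 169]), (142, [164, 164, 167]), (145, [164, 165, 168]), (148, [166, 167, 171]), (151, [167, 167, 171]), (154, [165, 167, 170]), (157, [165, 165, 168]), (160, [162, 163, 165]), (163, [160, 160, 163]), (166, [163, 163, 166]), (169, [160, 162, 164]), (172, [161, 163, 166]), (175, [166, 166, 169]), (178, [163, 165, 167]), (181, [160, 161, 164]), (184, [161, 162, 165]), (187, [160, 161, 164]), (190, [1
[... 2472 characters left out ...]
, (166, [163, 162, 166]), (169, [163, 164, 166]), (172, [164, 164, 168]), (175, [163, 164, 167]), (178, [162, 163, 165]), (181, [162, 164, 167]), (184, [163, 164, 167]), (187, [167, 167, 170]), (190, [163, 163, 166]), (193, [161, 163, 165]), (196, [161, 162, 166]), (199, [165, 166, 168]), (202, [163, 164, 167]), (205, [136, 138, 139]), (208, [78, 79, 80]), (211, [167, 166, 169]), (214, [54, 65, 83]), (217, [52, 86, 137]), (220, [65, 110, 177]), (223, [66, 110, 176]), (226, [57, 94, 147]), (229, [66, 112, 179]), (232, [65, 110, 176]), (235, [66, 111, 178]), (238, [67, 112, 178]), (241, [68, 112, 180]), (244, [66, 111, 178]), (247, [67, 111, 179]), (250, [65, 111, 178]), (253, [63, 109, 176])]
```

```bash
python3 -m jog '{"delta_rot":[[0,0,0],[0,0,0],[0,0,0],[0,0,0],[0,0,0]],"translation":[[-43,7,0],[-43,7,30],[-43,7,75],[-43,7,110],[-43,7,110]],"hand":[-1,-1,-1,-1,-1]}'
python3 -m jog '{"delta_rot":[[0,0,0],[0,0,0],[0,0,0]],"translation":[[0,0,0],[0,0,0],[0,0,0]],"hand":[-1,-1,-1]}'
python3 -c "
from h import *
plan(544,-254,48,0)"
```

```text
t: 41.05
ee_pos: [540.1, -252.6, 98.2]
orientation: [-2.215, -2.216, 0.005]
ft_force: [-0.5, 1.3, -3.9]
width: 50.2
t: 41.35
ee_pos: [544.8, -255.2, 105.2]
orientation: [2.218, 2.219, 0.002]
ft_force: [0.2, 0.2, -3.3]
width: 50.1
shift [ 1.3 -1.  57.2] rot [0.004 0.002 0.   ] F [ 0.2  0.2 -3.3] w 50.1 t 41.35 ee [ 544.8 -255.2  105.2]
```

```bash
python3 -m jog '{"delta_rot":[[0,0,0],[0,0,0],[0,0,0],[0,0,0],[0,0,0]],"translation":[[0,0,30],[0,0,50],[0,0,54],[0,0,54],[0,0,54]],"hand":[-1,-1,-1,-1,-1]}'
for i in 1 2 3; do
python3 -m jog '{"delta_rot":[[0,0,0],[0,0,0]],"translation":[[0,0,2],[0,0,2]],"hand":[-1,-1]}' | grep -E "ee_pos|force" | tr '\n' ' '; echo; done
```

```text
t: 41.85
ee_pos: [544.3, -255.1, 50.4]
orientation: [2.22, 2.22, 0.001]
ft_force: [0.6, 0.3, -3.8]
width: 50.5
ee_pos: [543.7, -254.9, 47.7] ft_force: [1.4, 0.0, -3.2] 
ee_pos: [543.2, -254.6, 44.8] ft_force: [0.4, 1.2, -4.0] 
ee_pos: [543.5, -254.7, 43.0] ft_force: [0.2, 0.4, -1.7]
```

```bash
python3 -m jog '{"delta_rot":[[0,0,0],[0,0,0],[0,0,0],[0,0,0],[0,0,0]],"translation":[[0,0,1],[0,0,1],[0,0,1],[0,0,1],[0,0,1]],"hand":[-1,0.5,0.5,0.5,0.5]}'
python3 -m jog '{"delta_rot":[[0,0,0],[0,0,0],[0,0,0],[0,0,0],[0,0,0]],"translation":[[0,0,-40],[0,0,-90],[0,0,-140],[0,0,-150],[0,0,-150]],"hand":[0.5,0.5,0.5,0.5,1]}'
python3 -c "
from h import *
plan(515.5,208,190,0)"
```

```text
t: 42.95
ee_pos: [543.2, -254.6, 41.8]
orientation: [2.221, 2.221, -0.0]
ft_force: [-0.2, 0.5, -0.6]
width: 65.9
t: 43.45
ee_pos: [544.4, -255.2, 194.1]
orientation: [2.218, 2.218, 0.002]
ft_force: [-0.5, 0.2, -0.6]
width: 70.8
shift [463.2 -28.9   3. ] rot [ 0.004  0.002 -0.   ] F [-0.5  0.2 -0.6] w 70.8 t 43.45 ee [ 544.4 -255.2  194.1]
```

```bash
python3 -m jog '{"delta_rot":[[0,0,0],[0,0,0],[0,0,0],[0,0,0],[0,0,0]],"translation":[[50,-3,0],[100,-6,0],[150,-9,0],[200,-12,0],[240,-15,0]],"hand":[1,1,1,1,1]}'
python3 -m jog '{"delta_rot":[[0,0,0],[0,0,0],[0,0,0],[0,0,0],[0,0,0]],"translation":[[50,-3,0],[100,-6,0],[150,-9,0],[200,-12,0],[223,-14,0]],"hand":[1,1,1,1,1]}'
python3 -m jog '{"delta_rot":[[0,0,0],[0,0,0],[0,0,0],[0,0,0],[0,0,0]],"translation":[[0,0,30],[0,0,80],[0,0,110],[0,0,110],[0,0,110]],"hand":[1,1,1,1,1]}'
python3 -c "
from h import *
plan(515.5,208,22,0)"
```

```text
t: 43.95
ee_pos: [526.2, -12.3, 189.5]
orientation: [-2.219, -2.22, 0.004]
ft_force: [0.6, 0.3, -0.1]
width: 87.7
t: 44.45
ee_pos: [512.4, 211.4, 189.5]
orientation: [-2.217, -2.223, 0.004]
ft_force: [0.1, -0.0, -1.0]
width: 87.5
t: 44.95
ee_pos: [513.1, 207.9, 80.5]
orientation: [-2.22, -2.22, 0.005]
ft_force: [0.2, -0.6, 0.6]
width: 87.7
shift [ 0.1  2.6 58.5] rot [-0.003  0.001 -0.   ] F [ 0.2 -0.6  0.6] w 87.7 t 44.95 ee [513.1 207.9  80.5]
```

```bash
python3 -m jog '{"delta_rot":[[0,0,0],[0,0,0],[0,0,0],[0,0,0],[0,0,0]],"translation":[[0,0.5,25],[0,0.5,50],[0,0.5,60],[0,0.5,60],[0,0.5,60]],"hand":[1,1,1,1,1]}'
python3 -m jog '{"delta_rot":[[0,0,0],[0,0,0],[0,0,0],[0,0,0],[0,0,0]],"translation":[[0,0,0],[0,0,0],[0,0,0],[0,0,0],[0,0,0]],"hand":[-1,-1,-1,-1,-1]}'
python3 -m jog '{"delta_rot":[[0,0,0],[0,0,0],[0,0,0],[0,0,0],[0,0,0]],"translation":[[0,0,-40],[0,0,-90],[0,0,-140],[0,0,-190],[0,0,-190]],"hand":[-1,-1,-1,-1,-1]}'
python3 -c "
from h import *
plan(544,-324,210,0)"
```

```text
t: 45.45
ee_pos: [515.6, 208.6, 23.1]
orientation: [2.221, 2.221, 0.002]
ft_force: [-0.4, 0.9, 0.4]
width: 87.9
t: 45.95
ee_pos: [514.8, 208.4, 22.0]
orientation: [2.221, 2.221, 0.0]
ft_force: [1.8, -0.6, 1.0]
width: 51.1
t: 46.45
ee_pos: [518.3, 209.8, 218.4]
orientation: [2.218, 2.218, 0.017]
ft_force: [1.0, 0.6, -4.0]
width: 50.4
shift [-533.8   25.6    6.4] rot [ 0.011 -0.004  0.   ] F [ 1.   0.6 -4. ] w 50.4 t 46.45 ee [518.3 209.8 218.4]
```

```bash
python3 -m jog '{"delta_rot":[[0,0,0],[0,0,0],[0,0,0],[0,0,0],[0,0,0]],"translation":[[-45,5,0],[-90,10,0],[-135,15,0],[-180,20,0],[-225,25,0]],"hand":[-1,-1,-1,-1,-1]}'
python3 -m jog '{"delta_rot":[[0,0,0],[0,0,0],[0,0,0],[0,0,0],[0,0,0]],"translation":[[-45,0,0],[-90,0,0],[-135,0,0],[-180,0,0],[-225,0,0]],"hand":[-1,-1,-1,-1,-1]}'
python3 -m jog '{"delta_rot":[[0,0,0],[0,0,0],[0,0,0],[0,0,0],[0,0,0]],"translation":[[-45,0,0],[-83,0,0],[-83,0,0],[-83,0,0],[-83,0,0]],"hand":[-1,-1,-1,-1,-1]}'
python3 -c "
from h import *
plan(544,-324,106,0)"
```

```text
t: 46.95
ee_pos: [538.4, -18.3, 210.0]
orientation: [-2.22, -2.22, 0.003]
ft_force: [0.9, 0.1, -4.5]
width: 50.1
t: 47.45
ee_pos: [538.2, -242.9, 209.7]
orientation: [-2.219, -2.219, 0.002]
ft_force: [0.9, 0.1, -4.2]
width: 50.3
t: 47.95
ee_pos: [538.9, -323.2, 210.3]
orientation: [-2.219, -2.22, 0.001]
ft_force: [0.0, -0.6, -4.2]
width: 50.3
shift [ -1.    5.3 104.3] rot [-0.002 -0.002  0.   ] F [ 0.  -0.6 -4.2] w 50.3 t 47.95 ee [ 538.9 -323.2  210.3]
```

```bash
python3 -m jog '{"delta_rot":[[0,0,0],[0,0,0],[0,0,0],[0,0,0],[0,0,0]],"translation":[[-1,5,40],[-1,5,80],[-1,5,120],[-1,5,156],[-1,5,156]],"hand":[-1,-1,-1,-1,-1]}'
python3 -m jog '{"delta_rot":[[0,0,0],[0,0,0],[0,0,0]],"translation":[[0,0,0],[0,0,0],[0,0,0]],"hand":[-1,-1,-1]}'
for i in 1 2 3; do
python3 -m jog '{"delta_rot":[[0,0,0],[0,0,0]],"translation":[[0,0,2],[0,0,2]],"hand":[-1,-1]}' | grep -E "ee_pos|force" | tr '\n' ' '; echo; done
```

```text
t: 48.45
ee_pos: [541.3, -321.8, 50.7]
orientation: [-2.212, -2.216, 0.004]
ft_force: [-0.4, 1.7, -4.4]
width: 50.1
t: 48.75
ee_pos: [546.3, -326.2, 58.3]
orientation: [2.218, 2.219, 0.001]
ft_force: [-0.1, -0.4, -4.1]
width: 50.3
ee_pos: [545.1, -325.9, 54.8] ft_force: [-0.6, 0.0, -4.2] 
ee_pos: [544.6, -325.6, 51.8] ft_force: [-0.1, 1.0, -4.4] 
ee_pos: [544.5, -325.5, 49.5] ft_force: [-0.8, 0.4, -5.0]
```

```bash
python3 -m jog '{"delta_rot":[[0,0,0],[0,0,0],[0,0,0]],"translation":[[0,0,2],[0,0,4],[0,0,4]],"hand":[-1,-1,-1]}' | grep -E "ee_pos|force" | tr '\n' ' '
for i in 1 2; do
python3 -m jog '{"delta_rot":[[0,0,0],[0,0,0]],"translation":[[0,0,2],[0,0,2]],"hand":[-1,-1]}' | grep -E "ee_pos|force" | tr '\n' ' '; echo; done
```

```text
ee_pos: [544.5, -325.5, 45.4] ft_force: [0.5, -0.1, -4.5] ee_pos: [544.6, -325.5, 43.6] ft_force: [0.3, -0.2, -4.2] 
ee_pos: [545.0, -325.7, 42.1] ft_force: [-0.0, -0.3, -2.4]
```

Touching; release and go for the third bush.

```bash
python3 -m jog '{"delta_rot":[[0,0,0],[0,0,0],[0,0,0],[0,0,0],[0,0,0]],"translation":[[0,0,0.5],[0,0,0.5],[0,0,0.5],[0,0,0.5],[0,0,0.5]],"hand":[-1,0.5,0.5,0.5,0.5]}'
python3 -m jog '{"delta_rot":[[0,0,0],[0,0,0],[0,0,0],[0,0,0],[0,0,0]],"translation":[[0,0,-40],[0,0,-90],[0,0,-140],[0,0,-150],[0,0,-150]],"hand":[0.5,0.5,0.5,0.5,1]}'
python3 -m jog '{"delta_rot":[[0,0,0],[0,0,0],[0,0,0],[0,0,0],[0,0,0]],"translation":[[50,0,0],[100,0,0],[150,0,0],[200,0,0],[240,0,0]],"hand":[1,1,1,1,1]}'
python3 -m jog '{"delta_rot":[[0,0,0],[0,0,0],[0,0,0],[0,0,0],[0,0,0]],"translation":[[50,0,0],[100,0,0],[150,0,0],[200,0,0],[240,0,0]],"hand":[1,1,1,1,1]}'
python3 -m jog '{"delta_rot":[[0,0,0],[0,0,0],[0,0,0],[0,0,0],[0,0,0]],"translation":[[50,-10,0],[100,-20,0],[150,-25,0],[150,-25,0],[150,-25,0]],"hand":[1,1,1,1,1]}'
python3 -c "
from h import *
shot('wrist','w15');bushes('w15');shot('scene','s5');bushes('s5',fish=False,top=480)
plan(519.2,355.7,100,0)"
```

```text
t: 50.55
ee_pos: [544.8, -325.7, 41.4]
orientation: [2.221, 2.221, 0.0]
ft_force: [-0.2, 0.5, -0.7]
width: 65.9
t: 51.05
ee_pos: [545.9, -326.4, 193.9]
orientation: [2.218, 2.218, 0.002]
ft_force: [-0.5, -0.4, -0.3]
width: 71.0
t: 51.55
ee_pos: [542.8, -83.0, 188.9]
orientation: [-2.218, -2.219, 0.004]
ft_force: [0.4, 0.5, -0.6]
width: 87.7
t: 52.05
ee_pos: [543.0, 156.6, 188.9]
orientation: [-2.219, -2.221, 0.005]
ft_force: [0.5, 0.3, -0.9]
width: 87.9
t: 52.55
ee_pos: [518.2, 304.8, 189.0]
orientation: [-2.218, -2.224, 0.006]
ft_force: [-0.2, -0.6, -0.1]
width: 87.9
yellow px [262.  76.] [151, 73, 272, 12, 586] -> [469. 430.]
yellow px [279.  92.] [150, 86, 273, 13, 988] -> [483. 416.]
yellow px [314. 169.] [291, 131, 65, 64, 176] -> [512. 352.]
yellow px [324. 169.] [301, 140, 46, 47, 562] -> [520. 352.]
yellow px [129. 325.] [117, 318, 26, 12, 221] -> [321. 201.]
yellow px [513. 325.] [501, 318, 25, 12, 219] -> [714. 203.]
yellow px [574.  82.] [501, 0, 139, 196, 18822] -> [-317. 1039.]
yellow px [435. 243.] [425, 229, 22, 30, 523] -> [535. 353.]
yellow px [208. 250.] [199, 240, 19, 20, 319] -> [ 523. -261.]
yellow px [181. 251.] [172, 242, 20, 19, 307] -> [ 524. -332.]
shift [52.8  0.5 89.6] rot [-0.003  0.002 -0.   ] F [ 0.1 -0.1  0.3] w 87.5 t 52.65 ee [518.9 303.  189.7]
```

```bash
python3 -m jog '{"delta_rot":[[0,0,0],[0,0,0],[0,0,0],[0,0,0],[0,0,0]],"translation":[[40,0,0],[53,0,40],[53,0,90],[53,0,90],[53,0,90]],"hand":[1,1,1,1,1]}'
python3 -m jog '{"delta_rot":[[0,0,0],[0,0,0],[0,0,0]],"translation":[[0,0,0],[0,0,0],[0,0,0]],"hand":[1,1,1]}'
python3 -c "
from h import *
print(px2w('w15',323.5,163,60,True))
plan(519.2,355.7,22,0)"
```

```text
t: 53.15
ee_pos: [519.6, 355.5, 100.9]
orientation: [-2.223, -2.219, 0.005]
ft_force: [-0.4, 0.1, 1.3]
width: 87.8
t: 53.45
ee_pos: [520.9, 357.7, 103.5]
orientation: [2.222, 2.22, 0.005]
ft_force: [0.1, -0.5, -0.9]
width: 87.7
[519.1641734  357.97695219  60.        ]
shift [-2.1 -1.9 81.5] rot [ 0.003 -0.002 -0.001] F [ 0.1 -0.5 -0.9] w 87.7 t 53.45 ee [520.9 357.7 103.5]
```

```bash
python3 -m jog '{"delta_rot":[[0,0,0],[0,0,0],[0,0,0],[0,0,0],[0,0,0]],"translation":[[0,-1,30],[0,-1,65],[0,-1,79],[0,-1,79],[0,-1,79]],"hand":[1,1,1,1,1]}'
python3 -m jog '{"delta_rot":[[0,0,0],[0,0,0],[0,0,0],[0,0,0],[0,0,0]],"translation":[[0,0,0],[0,0,0],[0,0,0],[0,0,0],[0,0,0]],"hand":[-1,-1,-1,-1,-1]}'
python3 -m jog '{"delta_rot":[[0,0,0],[0,0,0],[0,0,0],[0,0,0],[0,0,0]],"translation":[[0,0,-40],[0,0,-90],[0,0,-140],[0,0,-190],[0,0,-190]],"hand":[-1,-1,-1,-1,-1]}'
python3 -m jog '{"delta_rot":[[0,0,0],[0,0,0],[0,0,0],[0,0,0],[0,0,0]],"translation":[[-45,5,0],[-90,10,0],[-135,15,0],[-180,20,0],[-225,25,0]],"hand":[-1,-1,-1,-1,-1]}'
python3 -m jog '{"delta_rot":[[0,0,0],[0,0,0],[0,0,0],[0,0,0],[0,0,0]],"translation":[[-45,0,0],[-90,0,0],[-135,0,0],[-180,0,0],[-225,0,0]],"hand":[-1,-1,-1,-1,-1]}'
python3 -m jog '{"delta_rot":[[0,0,0],[0,0,0],[0,0,0],[0,0,0],[0,0,0]],"translation":[[-45,0,0],[-90,0,0],[-135,0,0],[-180,0,0],[-225,0,0]],"hand":[-1,-1,-1,-1,-1]}'
python3 -c "
from h import *
plan(544,-394,210,0)"
```

```text
t: 53.95
ee_pos: [519.4, 357.8, 23.4]
orientation: [2.221, 2.221, 0.002]
ft_force: [0.1, 0.4, 0.0]
width: 87.9
t: 54.45
ee_pos: [518.8, 357.4, 22.6]
orientation: [2.221, 2.221, 0.001]
ft_force: [-0.5, 0.2, 0.4]
width: 50.9
t: 54.95
ee_pos: [522.1, 359.6, 219.8]
orientation: [2.22, 2.22, 0.019]
ft_force: [0.5, 0.6, -3.1]
width: 49.1
t: 55.45
ee_pos: [542.6, 130.5, 210.9]
orientation: [-2.22, -2.221, 0.003]
ft_force: [0.5, 0.1, -3.9]
width: 49.6
t: 55.95
ee_pos: [542.5, -94.2, 211.0]
orientation: [-2.22, -2.22, 0.002]
ft_force: [2.0, -0.2, -2.9]
width: 49.5
t: 56.45
ee_pos: [542.5, -319.0, 210.6]
orientation: [-2.22, -2.219, 0.001]
ft_force: [1.5, 0.3, -3.4]
width: 49.0
shift [-75.    1.5   0.5] rot [-0.002 -0.001 -0.   ] F [ 1.5  0.3 -3.4] w 49.0 t 56.45 ee [ 542.5 -319.   210.6]
```

```bash
python3 -m jog '{"delta_rot":[[0,0,0],[0,0,0],[0,0,0],[0,0,0],[0,0,0]],"translation":[[-45,1,0],[-74,1,0],[-74,1,50],[-74,1,100],[-74,1,140]],"hand":[-1,-1,-1,-1,-1]}'
python3 -m jog '{"delta_rot":[[0,0,0],[0,0,0],[0,0,0],[0,0,0],[0,0,0]],"translation":[[0,0,0],[0,0,0],[0,0,0],[0,0,0],[0,0,0]],"hand":[-1,-1,-1,-1,-1]}'
python3 -c "
from h import *
plan(544,-394,50,0)"
```

```text
t: 56.95
ee_pos: [542.5, -390.7, 68.1]
orientation: [-2.219, -2.217, 0.001]
ft_force: [-0.5, -0.2, -4.4]
width: 49.4
t: 57.45
ee_pos: [545.8, -392.3, 74.6]
orientation: [2.219, 2.219, 0.001]
ft_force: [0.7, 0.2, -4.1]
width: 49.4
shift [-1.7 -1.9 24.6] rot [0.003 0.002 0.   ] F [ 0.7  0.2 -4.1] w 49.4 t 57.45 ee [ 545.8 -392.3   74.6]
```

```bash
python3 -m jog '{"delta_rot":[[0,0,0],[0,0,0],[0,0,0],[0,0,0],[0,0,0]],"translation":[[0,0,10],[0,0,20],[0,0,26],[0,0,26],[0,0,26]],"hand":[-1,-1,-1,-1,-1]}'
for i in 1 2 3; do
python3 -m jog '{"delta_rot":[[0,0,0],[0,0,0]],"translation":[[0,0,2],[0,0,2]],"hand":[-1,-1]}' | grep -E "ee_pos|force" | tr '\n' ' '; echo; done
```

```text
t: 57.95
ee_pos: [544.5, -391.5, 45.8]
orientation: [-2.221, -2.221, 0.0]
ft_force: [-0.2, -0.7, -3.3]
width: 49.4
ee_pos: [544.7, -391.6, 44.3] ft_force: [0.4, -1.4, -3.7] 
ee_pos: [545.7, -391.8, 43.9] ft_force: [0.3, 2.8, 5.1] 
ee_pos: [547.0, -391.8, 43.8] ft_force: [0.1, 7.0, 16.7]
```

```bash
python3 -m jog '{"delta_rot":[[0,0,0],[0,0,0],[0,0,0],[0,0,0],[0,0,0]],"translation":[[0,0,-4],[0,0,-4],[0,0,-4],[0,0,-4],[0,0,-4]],"hand":[-1,0.5,0.5,0.5,0.5]}'
python3 -m jog '{"delta_rot":[[0,0,0],[0,0,0],[0,0,0],[0,0,0],[0,0,0]],"translation":[[0,0,-40],[0,0,-90],[0,0,-130],[0,0,-130],[0,0,-130]],"hand":[0.5,0.5,0.5,0.5,-1]}'
python3 -m jog '{"delta_rot":[[0,0,0],[0,0,0],[0,0,0],[0,0,0],[0,0,0]],"translation":[[20,-45,0],[40,-90,0],[60,-135,0],[68,-160,0],[68,-160,0]],"hand":[-1,-1,-1,-1,-1]}'
python3 -c "
from h import *
plan(385,-324,50,0)
shot('scene','s6');bushes('s6',fish=False,top=480)"
```

```text
t: 59.05
ee_pos: [544.6, -391.7, 44.1]
orientation: [-2.221, -2.221, 0.0]
ft_force: [0.5, -0.2, 0.3]
width: 65.8
t: 59.55
ee_pos: [545.1, -391.9, 175.3]
orientation: [2.22, 2.22, 0.0]
ft_force: [-1.0, -0.2, -1.4]
width: 60.8
t: 60.05
ee_pos: [380.4, -320.9, 172.3]
orientation: [-2.218, -2.216, 0.001]
ft_force: [-0.1, -0.1, -0.4]
width: 21.3
shift [ -3.6   5.3 122.2] rot [-0.005 -0.004 -0.001] F [-0.1 -0.1 -0.4] w 21.3 t 60.05 ee [ 380.4 -320.9  172.3]
yellow px [574.  82.] [501, 1, 139, 195, 18813] -> [-316. 1039.]
yellow px [208. 250.] [199, 241, 19, 19, 306] -> [ 525. -261.]
yellow px [157. 252.] [147, 243, 20, 19, 300] -> [ 523. -398.]
yellow px [181. 251.] [172, 242, 19, 19, 296] -> [ 525. -332.]
```

```bash
python3 -m jog '{"delta_rot":[[0,0,0],[0,0,0],[0,0,0],[0,0,0],[0,0,0]],"translation":[[0,0,0],[0,0,40],[0,0,80],[0,0,120],[0,0,120]],"hand":[-1,-1,-1,-1,-1]}'
python3 -m jog '{"delta_rot":[[0,0,0],[0,0,0],[0,0,0],[0,0,0],[0,0,0]],"translation":[[0,0,0],[0,0,0],[0,0,0],[0,0,0],[0,0,0]],"hand":[-1,-1,-1,-1,-1]}'
for i in 1 2 3; do
python3 -m jog '{"delta_rot":[[0,0,0],[0,0,0]],"translation":[[0,5,0],[0,10,0]],"hand":[-1,-1]}' | grep -E "ee_pos|force" | tr '\n' ' '; echo; done
```

```text
t: 60.6
ee_pos: [383.0, -321.5, 49.5]
orientation: [-2.214, -2.215, 0.001]
ft_force: [-0.2, 0.2, -1.0]
width: 0.5
t: 61.1
ee_pos: [385.3, -324.1, 55.5]
orientation: [2.22, 2.22, 0.0]
ft_force: [-0.5, 0.4, -0.8]
width: 0.3
ee_pos: [395.2, -323.8, 54.7] ft_force: [0.8, 0.4, 0.7] 
ee_pos: [405.3, -323.6, 54.3] ft_force: [-0.2, 0.2, -0.5] 
ee_pos: [414.8, -323.4, 54.2] ft_force: [-3.0, -1.1, 0.1]
```

Contact with the bar; push on gently.

```bash
for i in 1 2 3 4 5 6; do
python3 -m jog '{"delta_rot":[[0,0,0],[0,0,0],[0,0,0],[0,0,0]],"translation":[[0,5,0],[0,10,0],[0,15,0],[0,20,0]],"hand":[-1,-1,-1,-1]}' | grep -E "ee_pos|force" | tr '\n' ' '; echo; done
```

```text
ee_pos: [435.0, -323.7, 54.3] ft_force: [-1.8, -2.0, -0.8] 
ee_pos: [455.1, -323.6, 54.3] ft_force: [-1.9, -1.4, -0.6] 
ee_pos: [475.2, -323.6, 54.4] ft_force: [-1.6, -1.1, -0.0] 
ee_pos: [495.2, -323.6, 54.4] ft_force: [-1.9, -1.1, -0.1] 
ee_pos: [515.2, -323.6, 54.4] ft_force: [-1.6, -0.6, 0.3] 
ee_pos: [535.1, -323.6, 54.3] ft_force: [-1.7, -2.2, -1.1]
```

```bash
for i in 1 2 3 4 5; do
python3 -m jog '{"delta_rot":[[0,0,0],[0,0,0]],"translation":[[0,2,0],[0,4,0]],"hand":[-1,-1]}' | grep -E "ee_pos|force" | tr '\n' ' '; echo; done
```

```text
ee_pos: [539.0, -323.5, 54.4] ft_force: [-2.1, -1.9, 1.0] 
ee_pos: [541.9, -323.5, 54.4] ft_force: [-5.8, -1.5, 3.8] 
ee_pos: [545.9, -323.6, 54.4] ft_force: [-5.1, -1.3, 3.1] 
ee_pos: [550.7, -323.7, 54.4] ft_force: [-1.5, -1.2, 1.1] 
ee_pos: [553.4, -323.6, 54.3] ft_force: [-14.0, -4.4, 10.5]
```

```bash
python3 -m jog '{"delta_rot":[[0,0,0],[0,0,0],[0,0,0]],"translation":[[0,2,0],[0,3,0],[0,3,0]],"hand":[-1,-1,-1]}'
python3 -m jog '{"delta_rot":[[0,0,0],[0,0,0],[0,0,0],[0,0,0],[0,0,0]],"translation":[[0,-15,0],[0,-50,0],[0,-90,-20],[0,-100,-70],[0,-100,-120]],"hand":[-1,-1,-1,-1,-1]}'
python3 -m jog '{"delta_rot":[[0,0,0],[0,0,0],[0,0,0],[0,0,0],[0,0,0]],"translation":[[0,0,-50],[0,0,-100],[0,0,-100],[0,0,-100],[0,0,-100]],"hand":[-1,-1,-1,-1,-1]}'
python3 -c "
from h import *
print(get_obs()['ee_pos'])
shot('side','f1');shot('scene','f2');shot('wrist','f3')
a=load('f1')[0][100:300,180:450,::-1];a=cv2.resize(a,(800,593),interpolation=cv2.INTER_CUBIC)[:, :]
b=load('f2')[0][200:320,90:360,::-1]
A=cv2.resize(load('f1')[0][100:290,180:440,::-1],(410,300),interpolation=cv2.INTER_CUBIC)
B=cv2.resize(b,(675,300),interpolation=cv2.INTER_CUBIC)
C=np.zeros((600,800,3),np.uint8);C[:300,:675]=B;C[300:,:410]=A
D=cv2.resize(load('f1')[0][180:280,290:380,::-1],(270,300),interpolation=cv2.INTER_CUBIC);C[300:,420:690]=D
cv2.imwrite('pics/fin.png',C)"
```

```text
t: 65.4
ee_pos: [553.4, -323.6, 54.3]
orientation: [-2.216, -2.217, 0.007]
ft_force: [-18.7, -4.6, 13.8]
width: 0.2
t: 65.9
ee_pos: [455.6, -322.7, 173.5]
orientation: [-2.22, -2.217, -0.0]
ft_force: [0.8, -0.8, -0.0]
width: 0.2
t: 66.4
ee_pos: [457.4, -323.0, 272.1]
orientation: [-2.22, -2.22, -0.0]
ft_force: [-0.2, -0.0, 0.5]
width: 0.2
[ 457.39020992 -322.98098703  272.07008222]
```

View pics/fin.png

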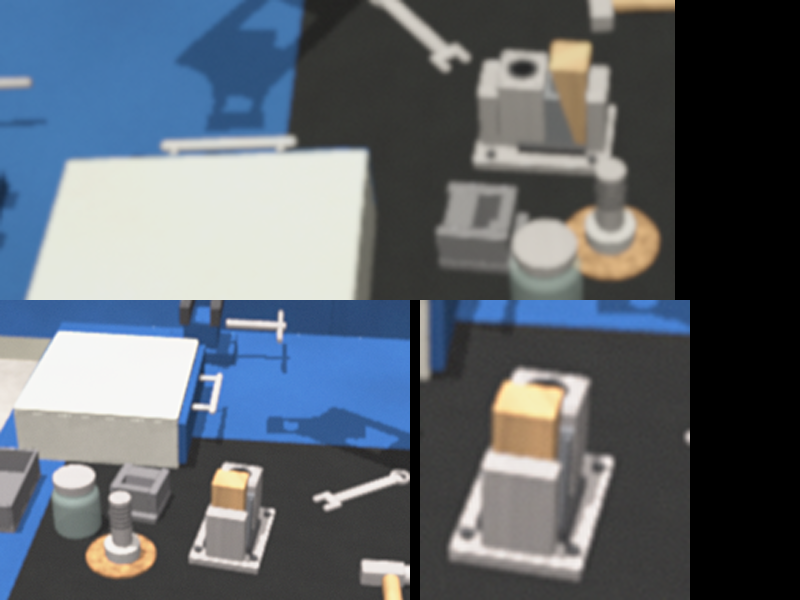

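```bash
python3 -c "
from h import *
print(ctrl.close_job())"
```

```text
the job is handed in; nothing more can be done
None
```

I finished every step of the task and handed the job in at about 66 s of the 210 s allowed. No verdict is reported, so what follows rests on my own checks.

- **Block and wedge:** I stood the block in the fixture, set the wedge behind the jaw and pressed it down with the driver. It locked about 27 mm lower, with its foot near 20 mm. The driver's force rose from about 9 N to 39 N at the lock. The last picture shows no gap between stop cheek, block and jaw. I could not measure the clamp force directly; I judged it from that force rise and the travel.
- **Driver:** It stands upright in the middle of the cork pad.
- **Bushes:** There were three on the bench. One had been knocked about 35 mm aside, so I found its new position before picking it up. The scene camera showed all three in the drawer before it was closed, and none left on the bench.
- **Drawer:** I felt the sprung ball at about 6 N, then the end stop at 14–19 N. The last picture shows it closed.
- **Left alone:** I did not touch the hammers, spanner, ring or containers. In the last picture the jar, holder and spanner look unmoved; I did not measure the hammers or ring again at the end.

Checks that disagreed:
- The two wrist-camera views differed by 5–7 mm on the driver and the bushes, so I looked again closer up before picking any of them up.
- Near the lock the driver slipped a few millimetres in the fingers. I set it down on the pad by feel.

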